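Sort grounding studs by thread hand in the test nut

ROBOT

A 6-joint arm with a two-finger parallel gripper is mounted at the origin on the work surface. World frame = base frame: x ahead of the robot, y to its left, z up, the work surface at z = 0. Lengths are in m, angles in rad, forces in N, time in s.
With the tool pointing down it reaches from about 0.35 to 0.775 m from the base axis. Payload 7.3 kg.
Tool frame: the origin (TCP) lies at the centre of the arm's flange, where the gripper is bolted on; the fingertips stand 178 mm ahead of it and the grasp point (between the pads) lies 159 mm ahead of it; x points along the fingers, y is the direction in which the jaws open and shut, and the axes are right-handed (so a half turn about x gives the same grasp; the last joint's range is limited). The gripper opens to 92 mm and grips with 3 to 60 N. Pads are 19 mm wide; open, the fingers measure 130 mm over their backs; the gripper's body (75 mm by 190 mm) begins 47 mm behind the grasp point.
Start: joints at [-1.439, 0.342, 1.524, -0, 1.275, -0.146], TCP at [0.144, -0.505, 0.405] pointing down, gripper open.
Joint ranges: [-2.53, 2.53], [-0.77, 2.02], [0.04, 2.7], [-1, 4.14], [0.28, 2.66], [-3.11, 3.11]. Speed limits (rad/s): [2.57, 2.57, 3.14, 3.14, 3.14, 3.14].

INTERFACE

Orientations are given as [roll, pitch, yaw] about the fixed x, y, z axes, in that order (R = Rz(yaw) Ry(pitch) Rx(roll)).
In Python, from cell import readout, cams, workorder gives the robot as it stands.
- The arm moves only by the shell command python3 -m inch 'ROWS' [FORCE]. ROWS is text: rows parted by semicolons, each of 5 numbers parted by spaces: the shift along the world's x, y, z in mm, then the turn about the world's z in rad, then the opening, from 0 (shut) to 1 (fully open). A call has 1 to 8 rows; each row shifts and turns the commanded pose from where the row before left it; what a row does not reach is not made up. A row lasts 1/12 s, in which the tool goes at most 41.7 mm and 7.16 degrees, less where a joint would pass 70% of its speed; a pose out of reach is approached as far as the arm can. A call is refused whole if a number of a shift passes 41.7 or a number of a turn 0.125, either way. A call with a gripper value outside its range is refused whole. The fingers move at their own pace and stop on an object; FORCE is the grip in N (left out, the last holds). Time passes only in rows, so rows that do not move let the fingers close. It gives the time, the measured TCP pose, the force and the opening at its end, in the units of the state.
- readout.observe(): the state, without advancing time (a new reading comes with each control period).
- cams.read_camera(name): name is "side" or "top"; returns a dict with "color" (384x512x3 uint8, red, green, blue), "fx", "fy", "cx", "cy" (pixels), "world_to_cam" (4x4, takes a point from world to camera coordinates). Camera axes: x right, y down, z forward; pixel columns grow to the right and rows downward; lengths in m; the calibration is good to about 2 mm. A picture is of the moment at which its call begins. There is no depth.
- workorder.hand_in(): hands the job in, once; it reports no verdict.
The state is a dict: "time": time; "qpos": joint angles; "qvel": joint speeds; "joint_efforts": joint torques, N m; "tool_pos": TCP position; "tool_rot": TCP orientation; "contact_force": force on the tool from outside, world axes, zero at the start; "torque": the same for the moment, N m; "opening": finger opening in m.
Only numpy, scipy, OpenCV 4.12 (cv2) and the standard library are available. Lean on these libraries where they do the work, as an engineer would, in place of code of your own. Each camera call takes 0.05 s, during which the arm holds its last target.

TASK

Find out the thread hand of the two threaded steel grounding studs, the short one first, then the long one: wind each down into the test nut, a good quarter turn beyond where its thread catches on the pins, then wind it out again and put it away, in the square tray if its thread is right-hand, in the narrow tray if it is left-hand. Leave the other parts on the desk and the magnifier where they are.

Things in the scene. Friction and masses are not known exactly. Their poses are not given: they have to be found in the camera images.
- stud_short_center (a point): short steel stud standing on its foot, 66 mm tall, about 132 g; point on its axis, half-way up; z up the stud. Core and shank 14 mm thick. Thread from 6 to 30 mm above the foot, 26 mm over its crests. Top 22 mm: hexagon head, 28 mm across flats; two flats face +x and -x. The two thread ridges begin on its +x and -x sides. Thread hand unknown: to be found by trial.
- stud_short: the same short stud, origin at the centre of its foot. Coarse two-start round thread: two ridges 6 mm thick, each climbing 30 mm per turn; their lower ends are centred 6 mm above the foot, on the +x and -x sides.
- stud_long_center (a point): long steel stud standing on its foot, 84 mm tall, about 168 g; point on its axis, half-way up; z up the stud. Core and shank 14 mm thick. Thread from 6 to 30 mm above the foot, 26 mm over its crests. Top 22 mm: hexagon head, 28 mm across flats; two flats face +x and -x. The two thread ridges begin on its +x and -x sides. Thread hand unknown: to be found by trial.
- stud_long: the same long stud, origin at the centre of its foot. Coarse two-start round thread: two ridges 6 mm thick, each climbing 30 mm per turn; their lower ends are centred 6 mm above the foot, on the +x and -x sides.
- nut_mouth (a point): centre of the test nut's mouth (its top face, 48 mm above the desk), z up. Bore 34 mm wide, 40 mm deep. Two round pins 4 mm thick stick inwards 6 mm below the mouth on the +x and -x sides, 22 mm between their tips; they run in the grooves of studs of either hand. A right-hand stud winds down when turned clockwise seen from above, a left-hand one anticlockwise; the wrong way it does not.
- test_nut: the test nut, fixed: dark steel collar 56 mm across on a grey foot 84 x 70 mm; origin under its centre; brass plugs outside mark the pins (x axis). A stud pushed straight in stops where its ridges meet the pins, its foot 0 to 22 mm below the mouth, depending on its yaw; a quarter turn past the point where pins pass the ridges' ends brings the foot 24 mm or more below the mouth.
- square_tray: fixed open aluminium tray, 120 x 120 mm, 26 mm high, walls and floor 4 mm thick; origin under its centre, z up; for right-hand studs
- narrow_tray: fixed open aluminium tray, 74 mm along its x and 150 mm along its y, 26 mm high, walls and floor 4 mm thick; origin under its centre, z up; for left-hand studs
- lens_center (a point): centre of the round lens of the magnifier, 112 mm across over its rim and 12 mm thick, level, about 222 mm above the desk on a swing arm that runs from it to a post 190 mm farther away from the robot; an obstacle, leave it where it is
- capacitor_disc_mid (a point): bystander, loose: pale green ceramic capacitor disc lying flat, 40 mm across, 14 mm high; point 7 mm up
- tag_strip_mid (a point): bystander, loose: amber tag strip with brass tags lying flat, 22 x 110 (along y) mm, 22 mm high; point 4 mm up
- attenuator_barrel_mid (a point): bystander, loose: small brass attenuator barrel standing, 20 mm across, 45 mm high; point half-way up
- insulator_mid (a point): bystander, loose: white ceramic stand-off insulator standing, 38 mm across, 62 mm high; point half-way up
- flux_jar_mid (a point): bystander, loose: amber glass jar with a black lid, 44 mm across, 60 mm high; point half-way up
- screwdriver_mid (a point): bystander, loose: screwdriver lying, 170 mm long, about 24 mm thick; point near its middle
- plain_pin_mid (a point): bystander, loose: smooth steel pin without thread standing, 20 mm thick, 75 mm high, its top 22 mm a hexagon 28 mm across flats; point half-way up
- dial_knob_mid (a point): bystander, loose: black dial knob, 38 mm across, 22 mm high; point half-way up
Mind the look-alikes: they are no part of the job. What is shaped like the stud_short but turquoise is not meant. Leave any red look-alike of the square_tray alone.

How it is judged:
By the outcome, as a careful person would: the job done as asked, in the order asked, and still so for the second after the job is handed in, with the robot touching nothing.
It also fails if it takes over 72 s, if anything falls off the work surface, if the arm or the gripper's body presses on something with over 40 N, if the wrist force passes 120 N, or if a joint passes its speed limit or range.

## Working session

There is one attempt and no reset: what is moved stays moved. The work goes in short steps, Python scripts to look and compute and a shell command to move; the robot and the scene stay as the last step left them, time stands still between calls to the robot, and variables do not carry over. Pictures are saved under pics/ and viewed, and the job is handed in when it is done.

```bash
ls; mkdir -p pics; python3 - <<'E'
from cell import readout, cams
import cv2
s=readout.observe();print(s)
for n in("side","top"):
    c=cams.read_camera(n);cv2.imwrite(f"pics/{n}0.png",cv2.resize(c["color"][:,:,::-1],(800,600),interpolation=cv2.INTER_CUBIC))
    print(n,c["fx"],c["fy"],c["cx"],c["cy"],c["world_to_cam"].round(4).tolist())
E
```

```text
pics
{'time': 0.0, 'qpos': array([-1.43899959e+00,  3.42721898e-01,  1.52501123e+00, -1.99837440e-05,
        1.27534201e+00, -1.46008925e-01]), 'qvel': array([ 0.00117805, -0.00045052, -0.00176442, -0.00082564, -0.00100105,
       -0.00116085]), 'joint_efforts': array([-1.46079372e-03, -4.31244493e+01, -2.44222391e+01,  7.15115061e-02,
        5.58469445e-02, -1.30600365e-04]), 'tool_pos': array([ 0.14397672, -0.50474058,  0.40404719]), 'tool_rot': array([-1.70391599,  1.56931372,  1.71548816]), 'contact_force': array([ 0.57309015, -0.46539856,  0.4075339 ]), 'torque': array([ 0.00776037, -0.00626227,  0.01558412]), 'opening': 0.09177097588814005}
side 459.3854604211483 459.3854604211483 248.8289414661652 189.53236331016586 [[0.9697, -0.2441, -0.0033, -0.5461], [-0.155, -0.605, -0.781, 0.2252], [0.1887, 0.7579, -0.6245, 1.2555], [0.0, 0.0, 0.0, 1.0]]
top 423.7586799649243 423.7586799649243 256.7044039633237 187.8196476780259 [[-0.0142, -0.9999, 0.0028, 0.0278], [-0.9987, 0.014, -0.049, 0.5569], [0.0489, -0.0035, -0.9988, 1.4798], [0.0, 0.0, 0.0, 1.0]]
```

View pics/side0.png

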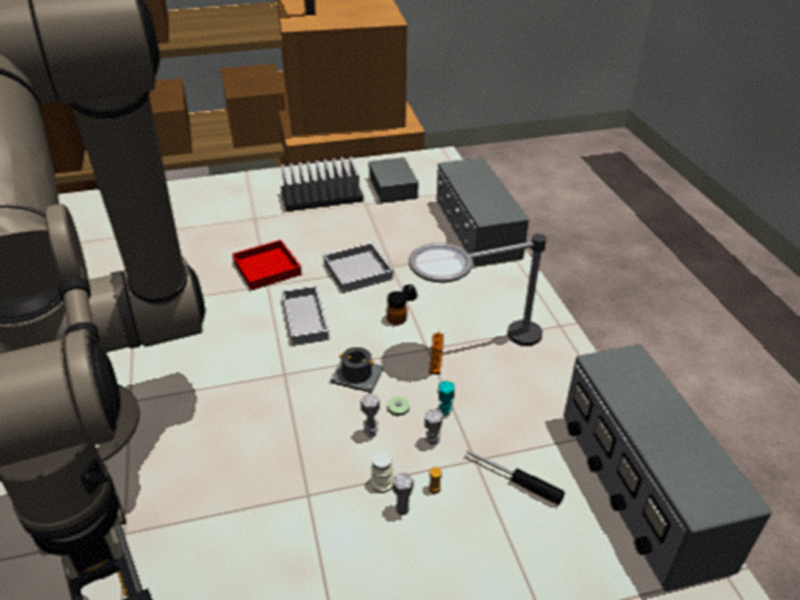

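View pics/top0.png

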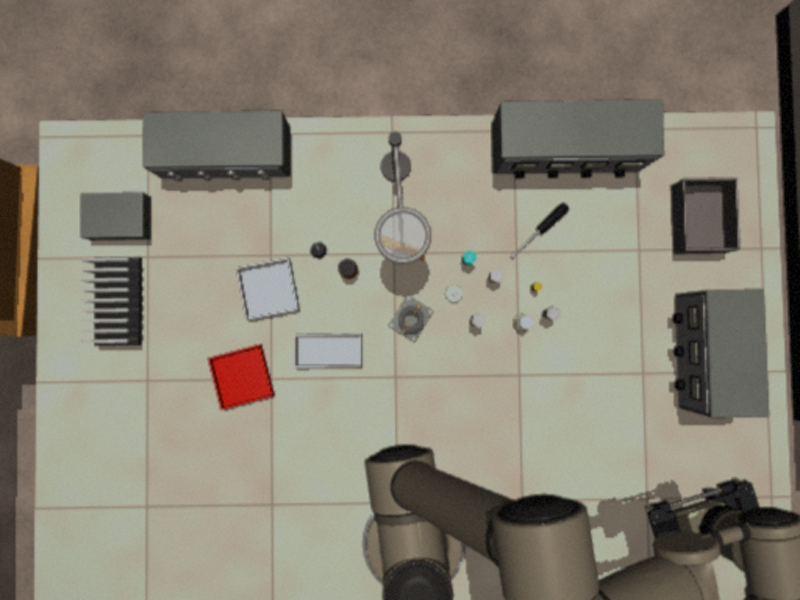

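```bash
python3 - <<'E'
from cell import cams
import cv2
a=cams.read_camera("side")["color"][:,:,::-1];b=cams.read_camera("top")["color"][:,:,::-1]
cv2.imwrite("pics/side_raw.png",a);cv2.imwrite("pics/top_raw.png",b)
cv2.imwrite("pics/s1.png",cv2.resize(a[210:335,200:365],None,fx=4.8,fy=4.8,interpolation=cv2.INTER_CUBIC))
cv2.imwrite("pics/t1.png",cv2.resize(b[150:225,240:370],None,fx=6,fy=6,interpolation=cv2.INTER_CUBIC))
E
```

```text
(no output)
```

View pics/s1.png

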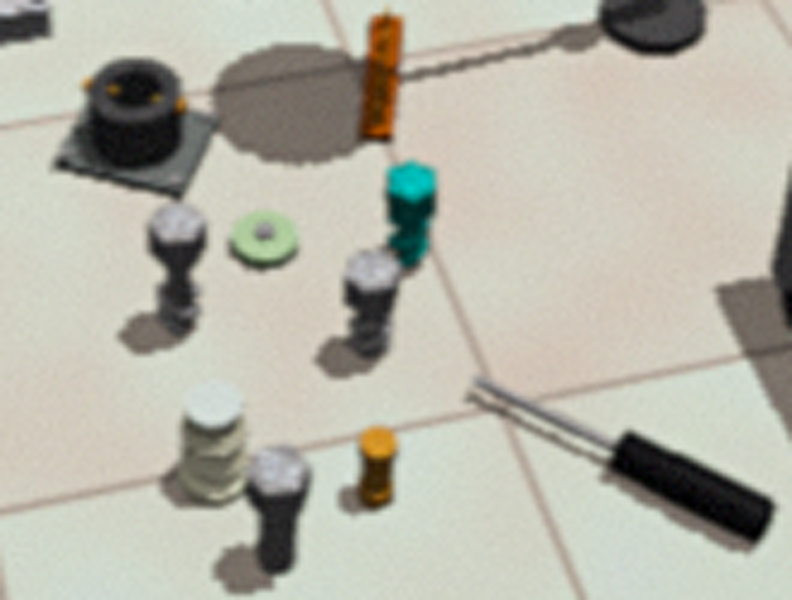

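View pics/t1.png

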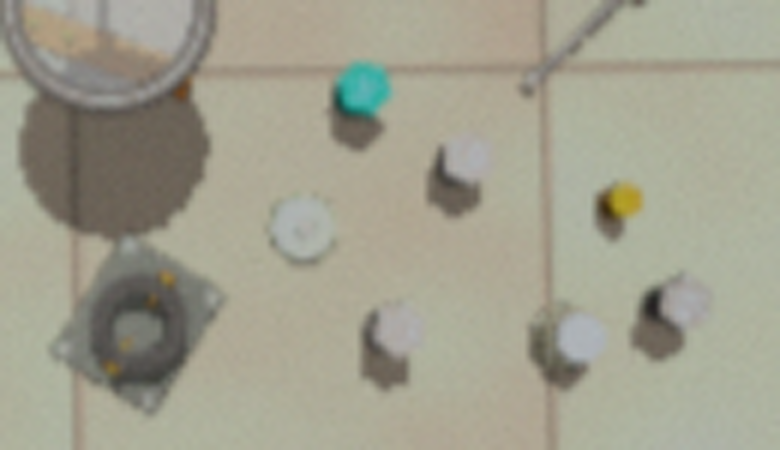

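```bash
cat > h.py <<'E'
import numpy as np, cv2
from cell import cams
C={}
def cam(n):
    if n not in C: C[n]=cams.read_camera(n)
    return C[n]
def ray(c,u,v):
    T=c["world_to_cam"];R=T[:3,:3];o=-R.T@T[:3,3]
    return o,R.T@np.array([(u-c["cx"])/c["fx"],(v-c["cy"])/c["fy"],1])
def onz(c,u,v,z):
    o,d=ray(c,u,v);return o+d*(z-o[2])/d[2]
def tri(u1,v1,u2,v2):
    o1,d1=ray(cam("top"),u1,v1);o2,d2=ray(cam("side"),u2,v2)
    d1=d1/np.linalg.norm(d1);d2=d2/np.linalg.norm(d2)
    s=np.linalg.lstsq(np.c_[d1,-d2],o2-o1,rcond=None)[0]
    p,q=o1+s[0]*d1,o2+s[1]*d2
    return (p+q)/2,np.linalg.norm(p-q)
def proj(c,p):
    q=c["world_to_cam"]@np.r_[p,1];return np.array([c["fx"]*q[0]/q[2]+c["cx"],c["fy"]*q[1]/q[2]+c["cy"]])
E
python3 - <<'E'
from h import *
T=lambda x,y:((x+.5)/6-.5+240,(y+.5)/6-.5+150)
S=lambda x,y:((x+.5)/4.8-.5+200,(y+.5)/4.8-.5+210)
# steel mask bright centroids around head tops in top view
t=cam("top")["color"].astype(int)
for n,(a,b),(e,f),h in [("short",(466,160),(372,269),.066),("long",(399,329),(178,224),.084),("pin",(686,300),(278,467),.075),("turq",(362,88),(412,181),.066),("insul",(582,337),(213,405),.062),("cap",(303,228),(264,235),.014),("barrel",(625,200),(378,441),.045)]:
    p,g=tri(*T(a,b),*S(e,f)); print(n,p.round(4),round(g,4),"onz",onz(cam("top"),*T(a,b),h).round(4),onz(cam("side"),*S(e,f),h).round(4))
print("nutTop",tri(*T(138,328),*S(137,85)), onz(cam("top"),*T(138,328),.048),onz(cam("side"),*S(137,85),.048))
W=lambda x,y:((x+.5)*.64-.5,(y+.5)*.64-.5)
print("lens",onz(cam("top"),*W(403,235),.222),onz(cam("side"),*W(440,263),.222),"post",onz(cam("side"),*W(525,333),0))
print("jar",onz(cam("top"),*W(347,268),.06))
print("knob",onz(cam("top"),*W(318,250),.022))
for nm,P in [("square",[(237,266),(291,258),(299,313),(248,321)]),("narrow",[(295,334),(362,333),(363,367),(296,368)]),("red",[(208,356),(263,345),(274,397),(222,409)])]:
    print(nm,[onz(cam("top"),*W(*p),.026)[:2].round(4).tolist() for p in P],np.mean([onz(cam("top"),*W(*p),.026)[:2] for p in P],0))
E
```

```text
short [ 0.5914 -0.1869  0.0643] 0.0001 onz [ 0.5913 -0.1866  0.066 ] [ 0.591  -0.1884  0.066 ]
long [ 0.4952 -0.1448  0.0812] 0.0013 onz [ 0.4958 -0.1445  0.084 ] [ 0.494  -0.1473  0.084 ]
pin [ 0.5084 -0.3072  0.075 ] 0.0029 onz [ 0.5099 -0.3075  0.075 ] [ 0.507 -0.307  0.075]
turq [ 0.6331 -0.1286  0.063 ] 0.0007 onz [ 0.6331 -0.1284  0.066 ] [ 0.6317 -0.1313  0.066 ]
insul [ 0.489  -0.2512  0.0599] 0.0021 onz [ 0.49   -0.2509  0.062 ] [ 0.4876 -0.2526  0.062 ]
cap [ 0.5559 -0.0981  0.0075] 0.0017 onz [ 0.5564 -0.0977  0.014 ] [ 0.5535 -0.1037  0.014 ]
barrel [ 0.5678 -0.281   0.0431] 0.0017 onz [ 0.5685 -0.2808  0.045 ] [ 0.5664 -0.2823  0.045 ]
nutTop (array([5.00405668e-01, 4.18128026e-04, 4.96540290e-02]), np.float64(0.0033461439412828657)) [0.49877316 0.00067349 0.048     ] [0.50237627 0.00188486 0.048     ]
lens [0.6616386  0.01591099 0.222     ] [0.65871713 0.01317623 0.222     ] post [0.85264108 0.03241922 0.        ]
jar [0.61309452 0.13835063 0.06      ]
knob [0.65800365 0.20612254 0.022     ]
square [[0.624, 0.3873], [0.6404, 0.2663], [0.5168, 0.2492], [0.5006, 0.363]] [0.57046296 0.31642626]
narrow [[0.4702, 0.2584], [0.4703, 0.109], [0.3947, 0.1077], [0.3947, 0.2566]] [0.43246128 0.18293767]
red [[0.4241, 0.4521], [0.4467, 0.3298], [0.3313, 0.3058], [0.3065, 0.4211]] [0.37715464 0.37721458]
```

```bash
python3 - <<'E'
from h import *
t=cam("top");s=cam("side")
T=lambda x,y:((x+.5)/6-.5+240,(y+.5)/6-.5+150)
gt=t["color"].astype(np.float32)
def crop(c,u,v,r,k=30):
    return cv2.resize(c["color"][int(v)-r:int(v)+r+1,int(u)-r:int(u)+r+1,::-1],None,fx=k,fy=k,interpolation=cv2.INTER_LANCZOS4)
ts=proj(t,[.5914,-.1869,.066]);tl=proj(t,[.4952,-.1448,.084]);ss=proj(s,[.5914,-.1869,.04]);sl=proj(s,[.4952,-.1448,.05])
A=np.hstack([crop(t,*ts,6),crop(t,*tl,6)]);cv2.imwrite("pics/ht.png",A)
B=np.hstack([crop(s,*ss,18,10),crop(s,*sl,18,10)]);cv2.imwrite("pics/hs.png",B)
# pins/plugs of nut: brass mask
for n,c,z in(("top",t,.042),("side",s,.042)):
    u,v=proj(c,[.5,.001,.045]).astype(int);r=16
    im=c["color"][v-r:v+r,u-r:u+r].astype(int);sat=np.clip(im[:,:,0]-im[:,:,2]-45,0,None).astype(float)
    m=(sat>0).astype(np.uint8);k,l=cv2.connectedComponents(m,connectivity=8)
    for i in range(1,k):
        ys,xs=np.where(l==i);w=sat[ys,xs];uu=(xs*w).sum()/w.sum()+u-r;vv=(ys*w).sum()/w.sum()+v-r
        print(n,len(ys),uu,vv,onz(c,uu,vv,z).round(4))
E
```

```text
top 4 267.38666666666666 195.89333333333335 [ 0.5274 -0.0164  0.042 ]
top 2 258.3809523809524 211.0 [0.4758 0.0154 0.042 ]
side 4 217.59550561797752 226.62921348314606 [0.4745 0.0185 0.042 ]
side 4 223.16176470588235 228.10294117647058 [0.4889 0.0085 0.042 ]
side 1 232.0 230.0 [ 0.5119 -0.0056  0.042 ]
side 7 237.36322869955157 231.2914798206278 [ 0.5257 -0.0146  0.042 ]
```

View pics/ht.png

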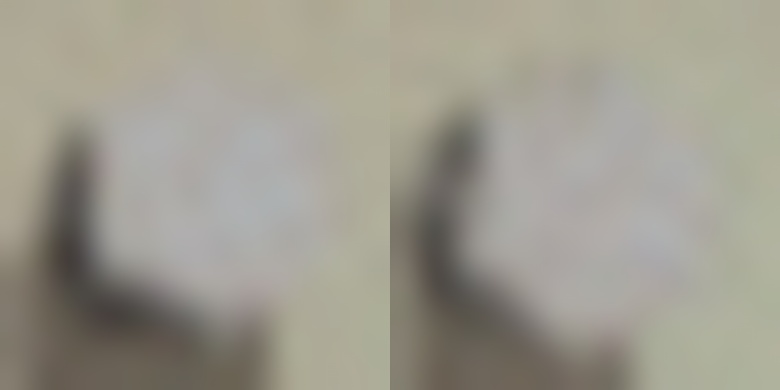

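View pics/hs.png

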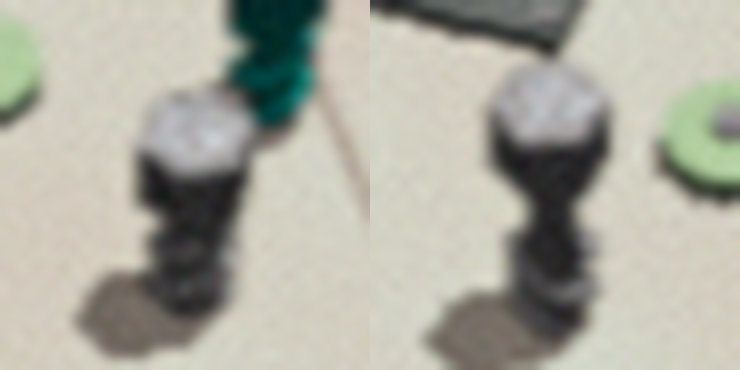

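```bash
python3 - <<'E'
from h import *
t=cam("top");s=cam("side")
ts=proj(t,[.5914,-.1869,.066]);tl=proj(t,[.4952,-.1448,.084]);ss=proj(s,[.5914,-.1869,.04]);sl=proj(s,[.4952,-.1448,.05])
def crop(c,u,v,r,k):
    return cv2.resize(c["color"][int(v)-r:int(v)+r+1,int(u)-r:int(u)+r+1,::-1],None,fx=k,fy=k,interpolation=cv2.INTER_CUBIC)
# rectified head top planes: warp by ray-plane homography, 10 px/mm? view for human
for n,(x,y,z) in dict(short=(.591,-.1875,.066),long=(.495,-.1455,.084)).items():
    out=[]
    for c in(t,s):
        src=np.float32([[0,0],[400,0],[400,400],[0,400]])
        dst=np.float32([proj(c,[x+(200-v)*1e-4*1.0,y+(200-u)*1e-4,z]) for u,v in src])
        H=cv2.getPerspectiveTransform(dst,src)
        w=cv2.warpPerspective(c["color"][:,:,::-1].copy(),H,(400,400),flags=cv2.INTER_CUBIC)
        lab=w.astype(np.float32); lab=(lab-lab.min())/(lab.max()-lab.min())*255
        out.append(lab.astype(np.uint8))
    cv2.imwrite(f"pics/rect_{n}.png",np.hstack(out))
E
```

```text
(no output)
```

View pics/rect_short.png

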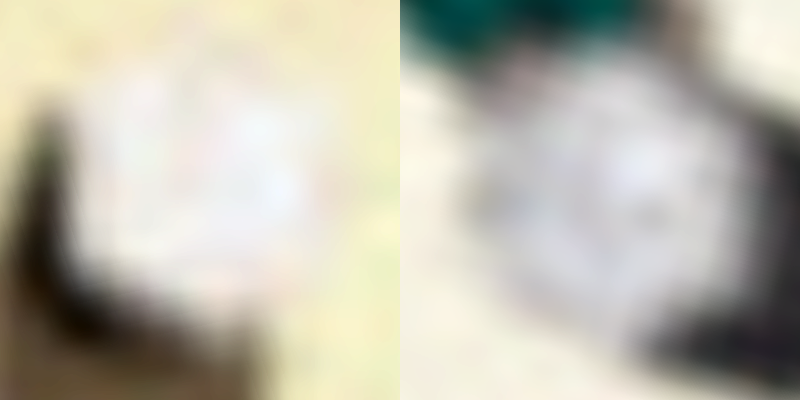

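View pics/rect_long.png

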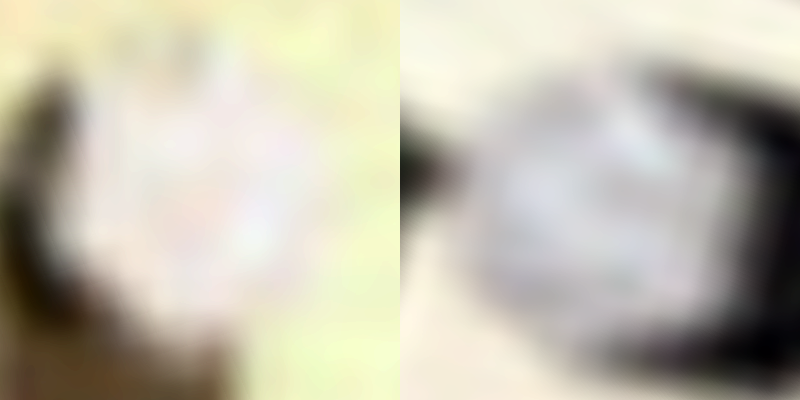

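```bash
python3 - <<'E'
from cell import readout
from scipy.spatial.transform import Rotation as R
import numpy as np
s=readout.observe();M=R.from_euler('xyz',s['tool_rot']).as_matrix()
print(M.round(3),np.degrees(np.arctan2(M[1,1],M[0,1])))
E
```

```text
[[-0.     0.274 -0.962]
 [-0.    -0.962 -0.274]
 [-1.     0.     0.   ]] -74.08365721231449
```

Candidates for the short stud (800x600 side view):
- Steel (433,427): triangulated top at 64 mm, threaded, so this is the short stud.
- Steel (370,415): 81 mm, so the long stud.
- Steel (402,494): smooth, so the plain pin.
- Turquoise (446,397): look-alike.

The close crop confirmed thread on the first two. For the trays, I take the grey ones at (357,267) and (304,315), not the red one at (267,263).

```bash
python3 -m inch '28 19.8 -6.5 -0.035 0.55;28 19.8 -6.5 -0.035 0.55;28 19.8 -6.5 -0.035 0.55;28 19.8 -6.5 -0.035 0.55;28 19.8 -6.5 -0.035 0.55;28 19.8 -6.5 -0.035 0.55;28 19.8 -6.5 -0.035 0.55;28 19.8 -6.5 -0.035 0.55' 20
python3 -m inch '28 19.8 -6.5 0 0.55;28 19.8 -6.5 0 0.55;28 19.8 -6.5 0 0.55;28 19.8 -6.5 0 0.55;28 19.8 -6.5 0 0.55;28 19.8 -6.5 0 0.55;28 19.8 -6.5 0 0.55;27 19 -6.5 0 0.55'; python3 -m inch '0 0 0 0 0.55;0 0 0 0 0.55;0 0 0 0 0.55'
```

```text
time: 1.17
tool_pos: [0.3692, -0.3453, 0.3526]
tool_rot: [2.047, 1.57, -1.098]
contact_force: [1.0, -0.2, 0.4]
opening: 0.0509
time: 1.83
tool_pos: [0.5924, -0.1875, 0.3004]
tool_rot: [2.403, 1.571, -0.741]
contact_force: [0.1, -0.4, 0.8]
opening: 0.05
time: 2.08
tool_pos: [0.5908, -0.1889, 0.3005]
tool_rot: [0.14, 1.57, -3.003]
contact_force: [0.4, 0.4, -0.4]
opening: 0.0502
```

```bash
python3 -m inch '0 1 -30 0 0.55;0 0 -30 0 0.55;0 0 -24.5 0 0.55;0 0 0 0 0.55'; python3 - <<'E'
from h import *
c=cam("side");u,v=proj(c,[.591,-.188,.07]).astype(int)
cv2.imwrite("pics/g1.png",cv2.resize(c["color"][v-40:v+40,u-50:u+50,::-1],None,fx=7,fy=7,interpolation=cv2.INTER_CUBIC))
E
```

```text
time: 2.42
tool_pos: [0.5885, -0.1884, 0.2118]
tool_rot: [-0.393, 1.562, 2.745]
contact_force: [-1.7, -0.4, -1.1]
opening: 0.0503
```

View pics/g1.png

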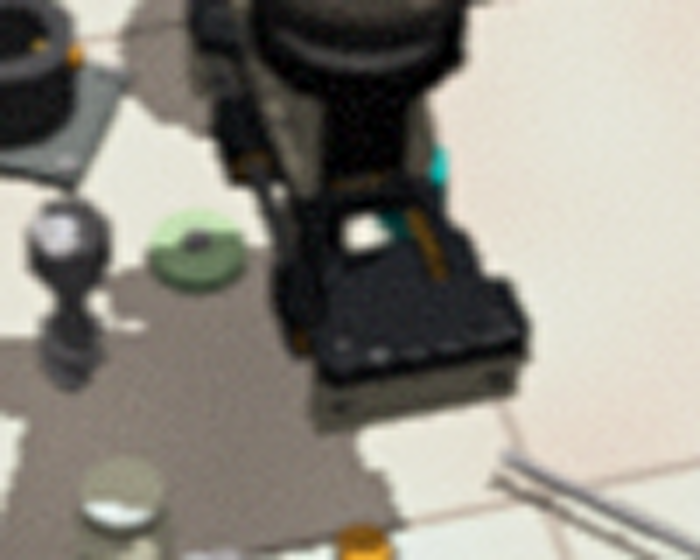

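```bash
python3 -m inch '0 0 0 0 0.55;0 0 0 0 0.55'; python3 -m inch '0 0 0 0 0.25;0 0 0 0 0.25;0 0 0 0 0.25;0 0 0 0 0.25;0 0 0 0 0.25;0 0 0 0 0.25' 30
```

```text
time: 2.63
tool_pos: [0.5914, -0.1887, 0.2185]
tool_rot: [2.677, 1.567, -0.468]
contact_force: [-0.2, -0.3, 0.1]
opening: 0.0502
time: 3.13
tool_pos: [0.5912, -0.1879, 0.2168]
tool_rot: [2.551, 1.57, -0.593]
contact_force: [-1.2, -0.0, 4.3]
opening: 0.0281
```

```bash
python3 -m inch '0 0 0 0 0.1;0 0 0 0 0.1;0 0 0 0 0.1' 40; python3 -m inch '0 0 20 0 0.1;0 0 30 0 0.1;0 0 30 0 0.1;0 0 0 0 0.1;0 0 0 0 0.1;0 0 0 0 0.1'; python3 - <<'E'
from h import *
c=cam("side");u,v=proj(c,[.591,-.188,.11]).astype(int)
cv2.imwrite("pics/g2.png",cv2.resize(c["color"][v-40:v+40,u-50:u+50,::-1],None,fx=7,fy=7,interpolation=cv2.INTER_CUBIC))
E
```

```text
time: 3.38
tool_pos: [0.5912, -0.1879, 0.2169]
tool_rot: [2.604, 1.57, -0.539]
contact_force: [-0.7, 1.0, 5.2]
opening: 0.028
time: 3.88
tool_pos: [0.5906, -0.1877, 0.2952]
tool_rot: [-0.394, 1.569, 2.745]
contact_force: [-1.8, 0.2, -1.8]
opening: 0.0273
```

View pics/g2.png

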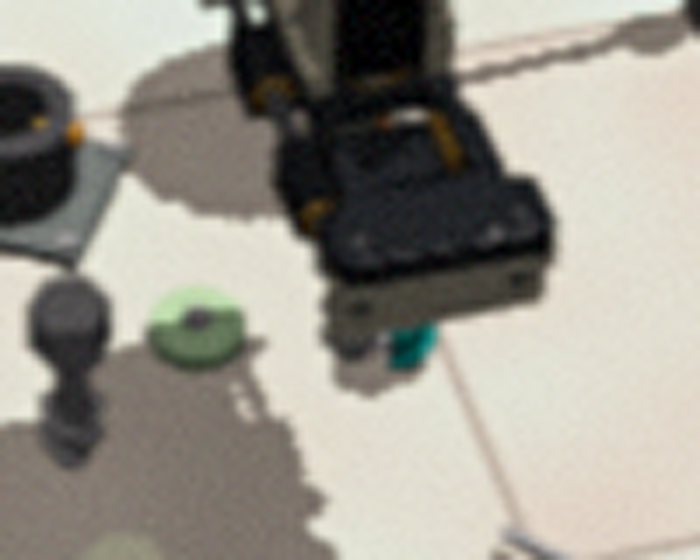

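```bash
python3 -m inch '-4 4 20 0 0.1;-12 25 10 0 0.1;-13 28 0 0 0.1;-13 28 0 0 0.1;-13 28 0 0 0.1;-13 28 0 0 0.1;-13 28 0 0 0.1;-8.5 19.5 0 0 0.1'; python3 -m inch '0 0 0 0 0.1;0 0 0 0 0.1;0 0 0 0 0.1;0 0 0 0 0.1'; python3 - <<'E'
from h import *
for n in("side","top"):
    c=cam(n);u,v=proj(c,[.50,.0,.11]).astype(int)
    cv2.imwrite(f"pics/n_{n}.png",cv2.resize(c["color"][v-35:v+45,u-50:u+50,::-1],None,fx=7,fy=7,interpolation=cv2.INTER_CUBIC))
E
```

```text
time: 4.6
tool_pos: [0.4997, 0.0027, 0.3247]
tool_rot: [-0.238, 1.566, 2.902]
contact_force: [0.3, 1.1, -2.0]
opening: 0.0276
time: 4.93
tool_pos: [0.5019, -0.0002, 0.3257]
tool_rot: [0.278, 1.57, -2.866]
contact_force: [-0.6, -1.0, -0.9]
opening: 0.0276
```

View pics/n_side.png

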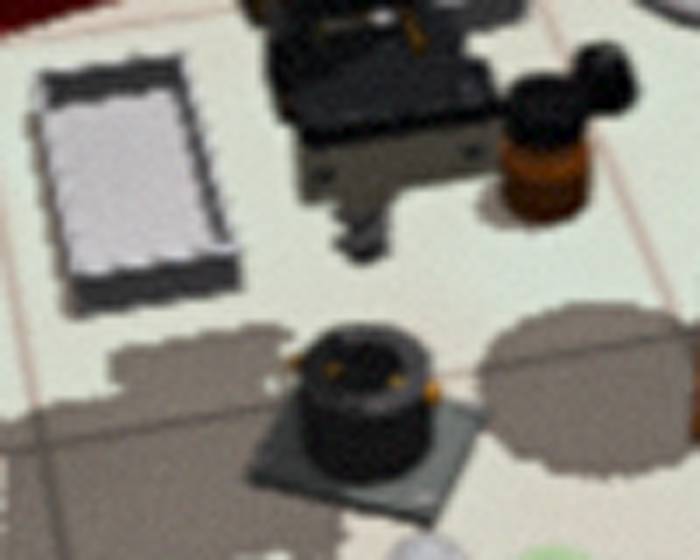

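```bash
python3 -m inch '-0.5 1 -20 0 0.1;0 0 -20 0 0.1;0 0 -14 0 0.1;0 0 0 0 0.1;0 0 0 0 0.1'; python3 -m inch '0 0 -2 0 0.1;0 0 -2 0 0.1;0 0 -2 0 0.1;0 0 0 0 0.1'; python3 -m inch '0 0 -2 0 0.1;0 0 -2 0 0.1;0 0 0 0 0.1'
```

```text
time: 5.45
tool_pos: [0.5011, 0.0011, 0.2718]
tool_rot: [-0.081, 1.569, 3.058]
contact_force: [0.3, -0.8, -0.6]
opening: 0.0276
time: 5.78
tool_pos: [0.501, 0.0016, 0.2664]
tool_rot: [2.817, 1.57, -0.327]
contact_force: [-0.9, 0.3, -0.7]
opening: 0.0279
time: 6.03
tool_pos: [0.5009, 0.0017, 0.262]
tool_rot: [0.036, 1.57, -3.108]
contact_force: [-0.6, -0.6, -1.9]
opening: 0.0275
```

```bash
python3 -m inch '0 0 -2 0 0.1;0 0 -1 0 0.1;0 0 0 0 0.1'
```

```text
time: 6.28
tool_pos: [0.5009, 0.0017, 0.259]
tool_rot: [0.013, 1.57, -3.131]
contact_force: [-0.5, -0.8, -1.1]
opening: 0.0279
```

```bash
for i in 1; do python3 -m inch '0 0 -1.5 0 0.1;0 0 -1.5 0 0.1;0 0 0 0 0.1'; done
```

```text
time: 6.53
tool_pos: [0.5011, 0.0016, 0.2561]
tool_rot: [2.863, 1.57, -0.281]
contact_force: [1.1, -0.5, -1.0]
opening: 0.0277
```

```bash
python3 -m inch '0 0 -1.5 0 0.1;0 0 -1.5 0 0.1;0 0 0 0 0.1'
```

```text
time: 6.78
tool_pos: [0.5015, 0.0019, 0.2535]
tool_rot: [-2.896, 1.568, 0.243]
contact_force: [4.1, 3.3, -2.6]
opening: 0.0276
```

```bash
python3 -m inch '0 0 -1.5 0 0.1;0 0 -1.5 0 0.1;0 0 0 0 0.1'
```

```text
time: 7.03
tool_pos: [0.501, 0.0015, 0.2497]
tool_rot: [1.029, 1.57, -2.115]
contact_force: [1.6, -1.7, -5.9]
opening: 0.0275
```

```bash
python3 -m inch '0 0 -1.5 0 0.1;0 0 -1.5 0 0.1;0 0 0 0 0.1'
```

```text
time: 7.28
tool_pos: [0.5005, 0.0016, 0.2466]
tool_rot: [-0.023, 1.569, 3.116]
contact_force: [-0.3, -1.2, -1.1]
opening: 0.0275
```

```bash
python3 -m inch '0 0 -1.5 0 0.1;0 0 -1.5 0 0.1;0 0 0 0 0.1'
```

```text
time: 7.53
tool_pos: [0.5008, 0.0016, 0.2439]
tool_rot: [0.017, 1.57, -3.127]
contact_force: [0.4, -0.1, 0.0]
opening: 0.0279
```

```bash
python3 -m inch '0 0 -1.5 0 0.1;0 0 0 0 0.1'
```

```text
time: 7.7
tool_pos: [0.5009, 0.0016, 0.2425]
tool_rot: [0.028, 1.57, -3.116]
contact_force: [0.7, -0.6, -1.7]
opening: 0.0276
```

```bash
python3 -m inch '0 0 -1.5 0 0.1;0 0 0 0 0.1'; python3 - <<'E'
from h import *
for n in("side",):
    c=cam(n);u,v=proj(c,[.50,.0,.08]).astype(int)
    cv2.imwrite(f"pics/n2_{n}.png",cv2.resize(c["color"][v-35:v+45,u-50:u+50,::-1],None,fx=7,fy=7,interpolation=cv2.INTER_CUBIC))
E
```

```text
time: 7.87
tool_pos: [0.5009, 0.0018, 0.2412]
tool_rot: [-1.071, 1.57, 2.068]
contact_force: [0.6, 2.0, -0.2]
opening: 0.028
```

View pics/n2_side.png

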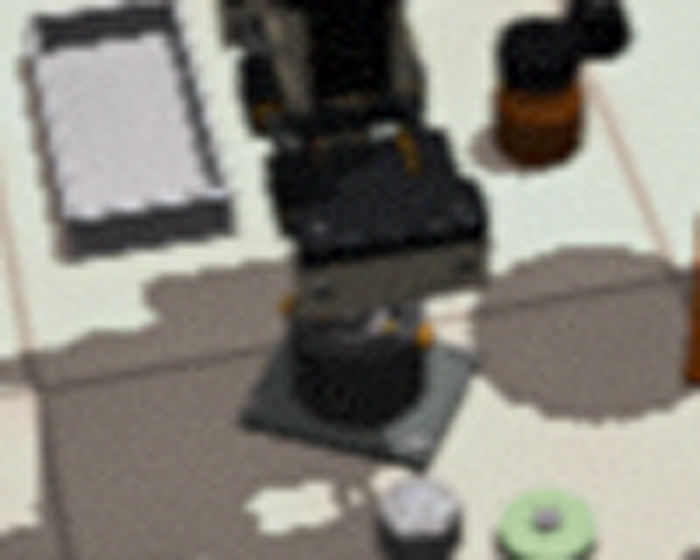

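```bash
python3 -m inch '0 0 -1 0 0.1;0 0 0 0 0.1;0 0 0 0 0.1'
```

```text
time: 8.17
tool_pos: [0.501, 0.0019, 0.2407]
tool_rot: [-2.497, 1.57, 0.643]
contact_force: [-0.4, 4.1, 4.2]
opening: 0.0278
```

```bash
python3 -m inch '0 0 -1 0 0.1;0 0 0 0 0.1;0 0 0 0 0.1'
```

```text
time: 8.42
tool_pos: [0.5011, 0.0021, 0.24]
tool_rot: [-2.549, 1.57, 0.59]
contact_force: [-1.7, 4.7, 7.4]
opening: 0.0275
```

```bash
python3 -m inch '0 0 -1 0 0.1;0 0 0 0 0.1;0 0 0 0 0.1'
```

```text
time: 8.67
tool_pos: [0.5012, 0.0023, 0.2393]
tool_rot: [-2.556, 1.569, 0.583]
contact_force: [-1.7, 6.9, 9.7]
opening: 0.0279
```

```bash
python3 -m inch '0 0 1 -0.1 0.1;0 0 0 -0.1 0.1;0 0 0 0 0.1;0 0 0 0 0.1'; python3 -m inch '0 0 0 -0.1 0.1;0 0 0 -0.1 0.1;0 0 0 0 0.1;0 0 0 0 0.1'
```

```text
time: 9.0
tool_pos: [0.5009, 0.0017, 0.2396]
tool_rot: [0.794, 1.571, -2.55]
contact_force: [-3.4, 1.1, 6.0]
opening: 0.0279
time: 9.33
tool_pos: [0.5009, 0.0016, 0.2393]
tool_rot: [1.195, 1.57, -2.346]
contact_force: [-1.6, 0.3, 2.8]
opening: 0.0276
```

```bash
python3 -m inch '0 0 -0.6 -0.12 0.1;0 0 -0.6 -0.12 0.1;0 0 -0.6 -0.12 0.1;0 0 -0.6 -0.12 0.1;0 0 0 0 0.1;0 0 0 0 0.1'
```

```text
time: 9.83
tool_pos: [0.501, 0.0015, 0.2369]
tool_rot: [2.539, 1.57, -1.48]
contact_force: [-1.8, 0.4, 4.4]
opening: 0.028
```

```bash
python3 -m inch '0 0 -0.6 -0.12 0.1;0 0 -0.6 -0.12 0.1;0 0 -0.6 -0.12 0.1;0 0 -0.6 -0.12 0.1;0 0 0 0 0.1;0 0 0 0 0.1'
```

```text
time: 10.33
tool_pos: [0.5012, 0.0016, 0.2346]
tool_rot: [-2.062, 1.57, -0.276]
contact_force: [-0.8, 0.3, 4.3]
opening: 0.0275
```

```bash
python3 -m inch '0 0 -0.6 -0.12 0.1;0 0 -0.6 -0.12 0.1;0 0 -0.6 -0.12 0.1;0 0 -0.6 -0.12 0.1;0 0 0 0 0.1;0 0 0 0 0.1'; python3 - <<'E'
from cell import readout
from scipy.spatial.transform import Rotation as R
import numpy as np
s=readout.observe();M=R.from_euler('xyz',s['tool_rot']).as_matrix()
print(s['qpos'].round(3),s['torque'].round(2),np.degrees(np.arctan2(M[1,1],M[0,1])))
E
```

```text
time: 10.83
tool_pos: [0.4926, -0.029, 0.2292]
tool_rot: [-0.049, 1.519, 1.286]
contact_force: [1.0, 3.3, -1.9]
opening: 0.0277
[-0.229  0.505  1.833  0.072  0.802  3.098] [ 0.9  -0.31  0.03] 166.51322182520025
```

```bash
python3 - <<'E'
from h import *
from cell import readout
o=[]
for n in("side","top"):
    c=cam(n);u,v=proj(c,[.50,.0,.08]).astype(int)
    o.append(cv2.resize(c["color"][v-40:v+40,u-50:u+50,::-1],None,fx=6,fy=6,interpolation=cv2.INTER_CUBIC)[:, :])
cv2.imwrite("pics/n3.png",o[0]);cv2.imwrite("pics/n3t.png",o[1])
s=readout.observe();print(s["time"],s["tool_pos"],s["qpos"],s["contact_force"])
E
```

```text
10.9333 [ 0.49263421 -0.02868706  0.22917243] [-0.22810333  0.50493486  1.83261312  0.07009304  0.80261486  3.09907881] [ 0.98791151  3.34423629 -2.43560088]
```

View pics/n3.png

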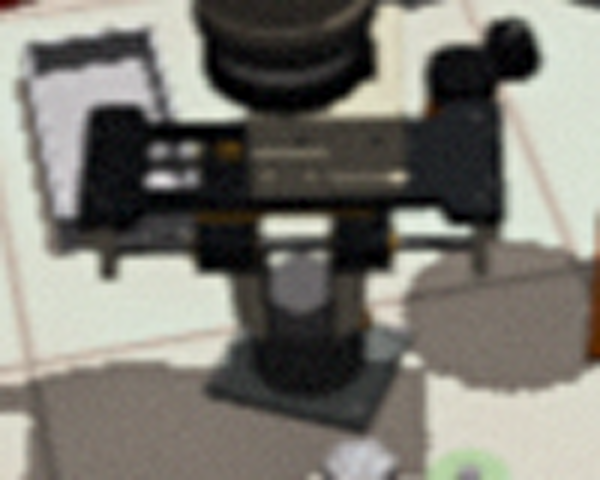

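View pics/n3t.png

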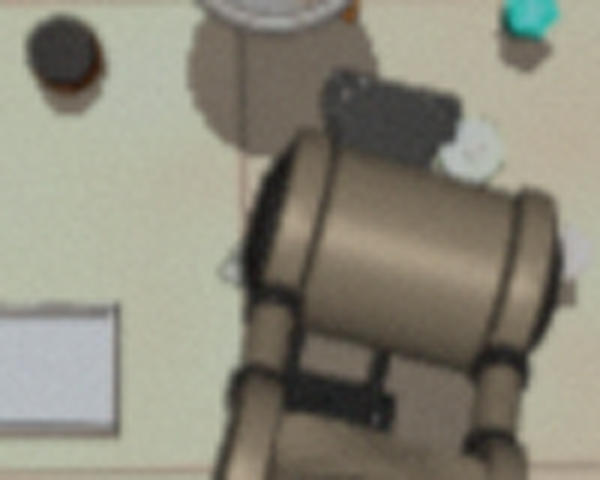

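```bash
cat > g.py <<'E'
from cell import readout
from scipy.spatial.transform import Rotation as R
import numpy as np
s=readout.observe();M=R.from_euler('xyz',s['tool_rot']).as_matrix()
print("t",round(s['time'],2),"tcp",s['tool_pos'].round(4),"x",M[:,0].round(3),"jaw",np.degrees(np.arctan2(M[1,1],M[0,1])).round(1),"grasp",(s['tool_pos']+.159*M[:,0]).round(4),"tip",(s['tool_pos']+.178*M[:,0]).round(4),"q",s['qpos'].round(2),"F",s['contact_force'].round(1),"M",s['torque'].round(2),s['opening'].round(4))
E
python3 g.py
```

```text
Traceback (most recent call last):
  File "g.py", line 5, in <module>
    print("t",round(s['time'],2),"tcp",s['tool_pos'].round(4),"x",M[:,0].round(3),"jaw",np.degrees(np.arctan2(M[1,1],M[0,1])).round(1),"grasp",(s['tool_pos']+.159*M[:,0]).round(4),"tip",(s['tool_pos']+.178*M[:,0]).round(4),"q",s['qpos'].round(2),"F",s['contact_force'].round(1),"M",s['torque'].round(2),s['opening'].round(4))
                                                                                                                                                                                                                                                                                                               ^^^^^^^^^^^^^^^^^^
AttributeError: 'float' object has no attribute 'round'
```

```bash
sed -i "s/s\['opening'\].round(4)/round(s['opening'],4)/" g.py; python3 g.py
```

```text
t 10.93 tcp [ 0.4926 -0.0287  0.2292] x [ 0.014  0.048 -0.999] jaw 166.6 grasp [ 0.4949 -0.021   0.0704] tip [ 0.4951 -0.0201  0.0514] q [-0.23  0.5   1.83  0.07  0.8   3.1 ] F [ 1.   3.3 -2.4] M [ 0.73 -0.24 -0.01] 0.0278
```

```bash
python3 -m inch '0 0 0 0.06 0.1;0 0 0 0 0.1'; python3 g.py
```

```text
time: 11.1
tool_pos: [0.4929, -0.0287, 0.2293]
tool_rot: [-0.064, 1.521, 1.333]
contact_force: [1.4, 2.0, -1.8]
opening: 0.0275
t 11.1 tcp [ 0.4929 -0.0287  0.2293] x [ 0.012  0.049 -0.999] jaw 170.1 grasp [ 0.4948 -0.021   0.0705] tip [ 0.495  -0.02    0.0516] q [-0.23  0.51  1.83  0.07  0.81  3.04] F [ 1.4  2.  -1.8] M [ 0.52 -0.37 -0.06] 0.0275
```

```bash
python3 -m inch '2 8 0 0.05 0.1;0 0 0 0 0.1;0 0 0 0 0.1'; python3 g.py
```

```text
time: 11.35
tool_pos: [0.4954, -0.0217, 0.23]
tool_rot: [-0.118, 1.523, 1.326]
contact_force: [2.6, -5.5, -0.9]
opening: 0.0276
t 11.35 tcp [ 0.4954 -0.0217  0.23  ] x [ 0.012  0.046 -0.999] jaw 172.7 grasp [ 0.4972 -0.0143  0.0711] tip [ 0.4974 -0.0134  0.0522] q [-0.21  0.51  1.82  0.07  0.81  3.01] F [ 2.6 -5.5 -0.9] M [-0.9  -0.31 -0.05] 0.0276
```

```bash
python3 -m inch '2 6 0 0 0.1;0 4 0 0 0.1;0 0 0 0 0.1;0 0 0 0 0.1'; python3 g.py
```

```text
time: 11.68
tool_pos: [0.4978, -0.0123, 0.2306]
tool_rot: [-0.163, 1.524, 1.281]
contact_force: [2.2, -8.3, 2.8]
opening: 0.028
t 11.68 tcp [ 0.4978 -0.0123  0.2306] x [ 0.013  0.045 -0.999] jaw 172.7 grasp [ 0.4999 -0.0051  0.0717] tip [ 0.5002 -0.0043  0.0528] q [-0.19  0.51  1.82  0.06  0.81  3.03] F [ 2.2 -8.3  2.8] M [-1.57 -0.35 -0.06] 0.028
```

```bash
python3 - <<'E'
from h import *
c=cam("side");u,v=proj(c,[.50,.0,.08]).astype(int)
cv2.imwrite("pics/n4.png",cv2.resize(c["color"][v-25:v+35,u-35:u+35,::-1],None,fx=10,fy=10,interpolation=cv2.INTER_CUBIC))
E
```

```text
(no output)
```

View pics/n4.png

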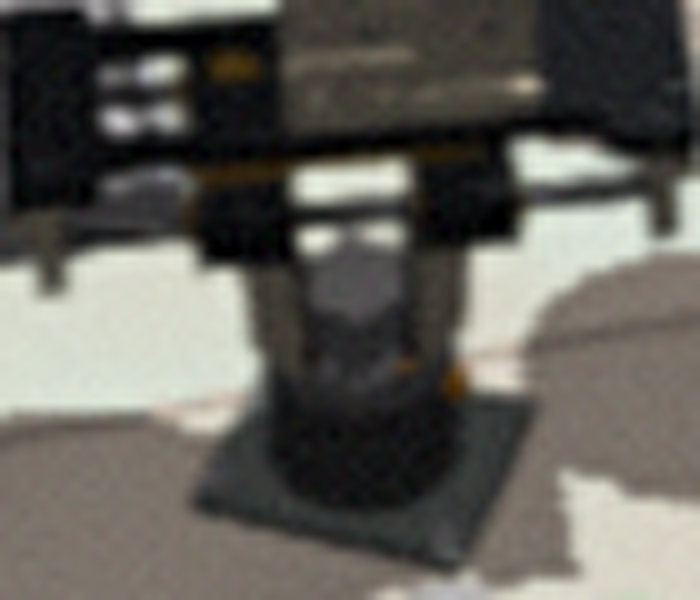

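```bash
python3 -m inch '0 0 0 0 0.42;0 0 0 0 0.42;0 0 0 0 0.42;1 6.5 0 0 0.42;0 0 0 0 0.42;0 0 0 0 0.42'; python3 g.py;  python3 - <<'E'
from h import *
c=cam("side");u,v=proj(c,[.50,.0,.08]).astype(int)
cv2.imwrite("pics/n5.png",cv2.resize(c["color"][v-25:v+35,u-35:u+35,::-1],None,fx=10,fy=10,interpolation=cv2.INTER_CUBIC))
E
```

```text
time: 12.23
tool_pos: [0.4976, -0.0038, 0.2295]
tool_rot: [-0.046, 1.521, 1.396]
contact_force: [-0.9, 0.1, 0.1]
opening: 0.0386
t 12.23 tcp [ 0.4976 -0.0038  0.2295] x [ 0.009  0.049 -0.999] jaw 172.6 grasp [0.499  0.004  0.0707] tip [0.4992 0.005  0.0517] q [-0.18  0.51  1.82  0.07  0.81  3.05] F [-0.9  0.1  0.1] M [ 0.14 -0.03  0.04] 0.0386
```

View pics/n5.png

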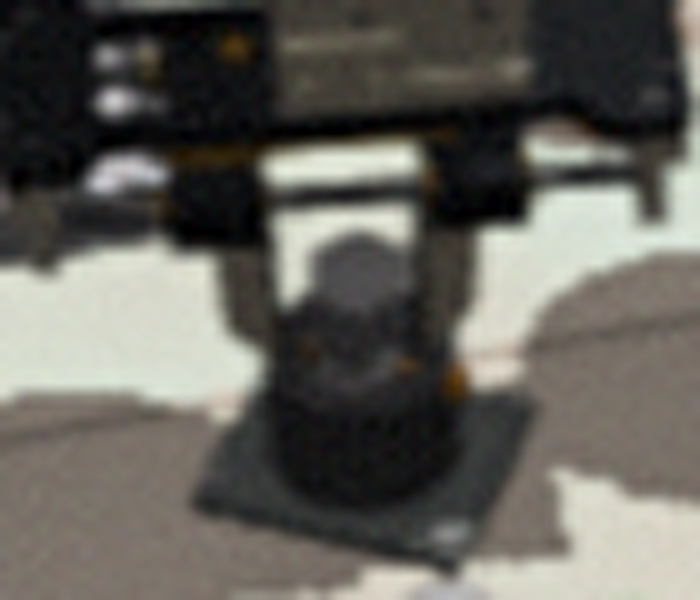

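```bash
python3 - <<'E'
from h import *
c=cam("side");u,v=proj(c,[.50,.0,.08]).astype(int)
f=lambda x,y:(u-35+(x+.5)/10-.5,v-25+(y+.5)/10-.5)
for z in(.08,.084,.09): print(z,onz(c,*f(362,265),z))
for z in(0,.02,.04,.06,.084): p=proj(c,[.501,.0012,z]);print(z,(p[0]-u+35.5)*10-.5,(p[1]-v+25.5)*10-.5)
cv2.imwrite("pics/n6.png",cv2.convertScaleAbs(cv2.resize(c["color"][v-5:v+20,u-14:u+18,::-1],None,fx=22,fy=22,interpolation=cv2.INTER_CUBIC),alpha=2))
E
```

```text
0.08 [ 0.50140766 -0.00209335  0.08      ]
0.084 [ 0.50061585 -0.00640487  0.084     ]
0.09 [ 0.49942814 -0.01287215  0.09      ]
0 367.00535519363723 459.07421274915475
0.02 364.8551491174167 410.1206992611902
0.04 362.66443402406577 360.2449212803431
0.06 360.4320542672589 309.42056832938886
0.084 357.6965083157979 247.14068403700747
```

View pics/n6.png

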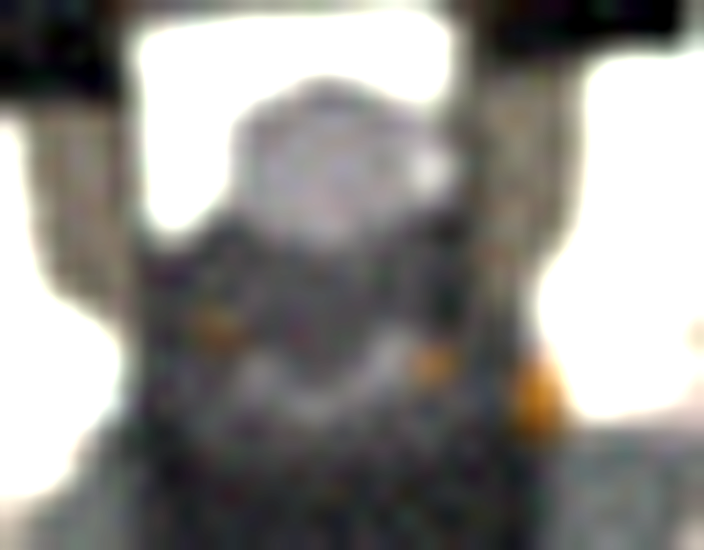

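```bash
python3 -m inch '1.5 -4.5 0 0 0.42;0 0 0 0 0.42;0 0 0 0 0.1;0 0 0 0 0.1;0 0 0 0 0.1;0 0 0 0 0.1;0 0 0 0 0.1' 40; python3 g.py;  python3 - <<'E'
from h import *
c=cam("side");u,v=proj(c,[.50,.0,.08]).astype(int)
cv2.imwrite("pics/n7.png",cv2.convertScaleAbs(cv2.resize(c["color"][v-5:v+20,u-14:u+18,::-1],None,fx=22,fy=22,interpolation=cv2.INTER_CUBIC),alpha=2))
E
```

```text
time: 12.92
tool_pos: [0.4993, -0.009, 0.2297]
tool_rot: [-0.064, 1.521, 1.377]
contact_force: [0.7, -1.0, -0.1]
opening: 0.0278
t 12.92 tcp [ 0.4993 -0.009   0.2297] x [ 0.01   0.049 -0.999] jaw 172.6 grasp [ 0.5008 -0.0012  0.0709] tip [ 5.01e-01 -3.00e-04  5.19e-02] q [-0.19  0.51  1.82  0.07  0.81  3.04] F [ 0.7 -1.  -0.1] M [-0.1  -0.2   0.02] 0.0278
```

View pics/n7.png

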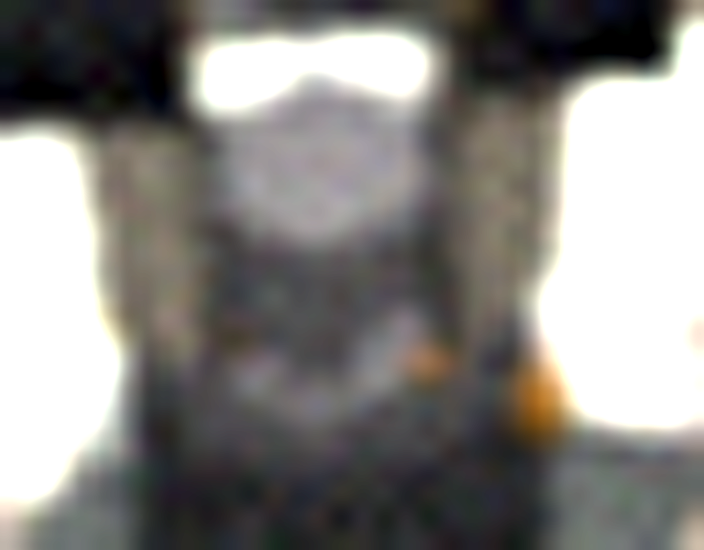

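```bash
python3 - <<'E'
import numpy as np
d=np.array([1.6,7.8]);R=lambda t:np.array([[np.cos(t),-np.sin(t)],[np.sin(t),np.cos(t)]])
for k in range(22):
    print(k,((R(.12*k)-R(.12*(k+1)))@d).round(2))
E
```

```text
0 [ 0.95 -0.14]
1 [ 0.95 -0.02]
2 [0.95 0.09]
3 [0.93 0.21]
4 [0.9  0.32]
5 [0.86 0.42]
6 [0.8  0.52]
7 [0.73 0.61]
8 [0.65 0.7 ]
9 [0.56 0.77]
10 [0.47 0.83]
11 [0.37 0.88]
12 [0.26 0.92]
13 [0.15 0.94]
14 [0.03 0.95]
15 [-0.08  0.95]
16 [-0.2   0.93]
17 [-0.31  0.9 ]
18 [-0.41  0.86]
19 [-0.51  0.81]
20 [-0.61  0.74]
21 [-0.69  0.66]
```

```bash
python3 -m inch '0.95 0.2 0.6 0.12 0.1;0.95 0.3 0.6 0.12 0.1;0.95 0.4 0.6 0.12 0.1;0.9 0.5 0.6 0.12 0.1;0 0 0 0 0.1'; python3 g.py
```

```text
time: 13.38
tool_pos: [0.5034, -0.008, 0.2323]
tool_rot: [-0.073, 1.522, 1.853]
contact_force: [1.3, -5.7, 0.9]
opening: 0.0277
t 13.38 tcp [ 0.5034 -0.008   0.2323] x [-0.013  0.047 -0.999] jaw -159.7 grasp [ 0.5013 -0.0006  0.0734] tip [5.01e-01 3.00e-04 5.45e-02] q [-0.18  0.52  1.79  0.06  0.85  2.57] F [ 1.3 -5.7  0.9] M [-1.02 -0.14 -0.01] 0.0277
```

```bash
python3 -m inch '0.9 -0.5 0.6 0.12 0.1;0.85 0.2 0.6 0.12 0.1;0.8 0.5 0.6 0.12 0.1;0.7 0.6 0.6 0.12 0.1;0 0 0 0 0.1'; python3 g.py
```

```text
time: 13.8
tool_pos: [0.5068, -0.0067, 0.2348]
tool_rot: [-0.079, 1.522, 2.323]
contact_force: [3.8, -2.2, 1.4]
opening: 0.0276
t 13.8 tcp [ 0.5068 -0.0067  0.2348] x [-0.033  0.035 -0.999] jaw -132.4 grasp [ 0.5015 -0.0011  0.076 ] tip [ 5.009e-01 -4.000e-04  5.700e-02] q [-0.17  0.52  1.77  0.04  0.88  2.11] F [ 3.8 -2.2  1.4] M [-0.47 -0.51 -0.03] 0.0276
```

```bash
python3 -m inch '0.65 0.7 0.6 0.12 0.1;0.55 0.75 0.6 0.12 0.1;0.45 0.8 0.6 0.12 0.1;0.35 0.9 0.6 0.12 0.1;0 0 0 0 0.1'; python3 g.py
```

```text
time: 14.22
tool_pos: [0.509, -0.0032, 0.2375]
tool_rot: [-0.08, 1.524, 2.801]
contact_force: [4.0, -0.1, 2.4]
opening: 0.0273
t 14.22 tcp [ 0.509  -0.0032  0.2375] x [-0.044  0.016 -0.999] jaw -105.0 grasp [ 0.502  -0.0007  0.0787] tip [ 5.012e-01 -4.000e-04  5.970e-02] q [-0.16  0.52  1.76  0.01  0.9   1.67] F [ 4.  -0.1  2.4] M [-0.05 -0.85  0.01] 0.0273
```

```bash
python3 -m inch '0.25 0.9 0.6 0.12 0.1;0.15 0.95 0.6 0.12 0.1;0 0.95 0.6 0.12 0.1;-0.1 0.95 0.6 0.12 0.1;0 0 0 0 0.1'; python3 g.py
```

```text
time: 14.63
tool_pos: [0.5095, 0.0006, 0.2402]
tool_rot: [-0.04, 1.525, -2.963]
contact_force: [4.5, 0.1, 4.4]
opening: 0.0274
t 14.63 tcp [0.5095 0.0006 0.2402] x [-0.045 -0.008 -0.999] jaw -77.5 grasp [ 0.5024 -0.0007  0.0814] tip [ 0.5015 -0.0008  0.0624] q [-0.15  0.52  1.76 -0.02  0.91  1.22] F [4.5 0.1 4.4] M [ 0.13 -0.9  -0.04] 0.0274
```

```bash
python3 -m inch '-1 0.9 0.8 0.12 0.1;-0.7 0.9 0.8 0.12 0.1;-0.3 0.9 1 0.12 0.1;-0.4 0.8 1 0.12 0.1;0 0 0 0 0.1'; python3 g.py
```

```text
time: 15.05
tool_pos: [0.5072, 0.0043, 0.2435]
tool_rot: [0.005, 1.525, -2.438]
contact_force: [6.9, 2.6, -0.6]
opening: 0.0278
t 15.05 tcp [0.5072 0.0043 0.2435] x [-0.035 -0.029 -0.999] jaw -50.0 grasp [ 5.017e-01 -4.000e-04  8.470e-02] tip [ 0.501  -0.0009  0.0657] q [-0.13  0.51  1.76 -0.04  0.9   0.77] F [ 6.9  2.6 -0.6] M [ 0.47 -1.48  0.03] 0.0278
```

```bash
python3 -m inch '-0.5 0.8 1 0.12 0.1;-0.6 0.7 1 0.12 0.1;0 0 2 0 0.1;0 0 0 0 0.1'; python3 g.py
```

```text
time: 15.38
tool_pos: [0.5054, 0.0061, 0.2471]
tool_rot: [-0.037, 1.524, -2.247]
contact_force: [3.3, 5.4, 0.6]
opening: 0.0272
t 15.38 tcp [0.5054 0.0061 0.2471] x [-0.029 -0.037 -0.999] jaw -36.6 grasp [5.007e-01 3.000e-04 8.830e-02] tip [ 5.002e-01 -4.000e-04  6.930e-02] q [-0.13  0.5   1.77 -0.05  0.9   0.54] F [3.3 5.4 0.6] M [ 1.08 -0.97 -0.06] 0.0272
```

```bash
python3 -m inch '0.5 1 2 0 0.1;0 0 2 0 0.1;0 0 2 0 0.1;0 0 0 0 0.1'; python3 g.py
```

```text
time: 15.72
tool_pos: [0.5057, 0.0065, 0.2532]
tool_rot: [-0.044, 1.522, -2.25]
contact_force: [3.8, 3.4, 2.5]
opening: 0.0275
t 15.72 tcp [0.5057 0.0065 0.2532] x [-0.031 -0.038 -0.999] jaw -36.4 grasp [5.008e-01 5.000e-04 9.440e-02] tip [ 5.002e-01 -2.000e-04  7.540e-02] q [-0.13  0.49  1.76 -0.05  0.91  0.54] F [3.8 3.4 2.5] M [ 0.67 -0.67  0.05] 0.0275
```

```bash
python3 -m inch '0.5 0.5 3 0 0.1;0 0 3 0 0.1;0 0 3 0 0.1;0 0 0 0 0.1'; python3 g.py
```

```text
time: 16.05
tool_pos: [0.5057, 0.0065, 0.2623]
tool_rot: [-0.058, 1.52, -2.261]
contact_force: [0.1, 0.2, -1.0]
opening: 0.0282
t 16.05 tcp [0.5057 0.0065 0.2623] x [-0.032 -0.039 -0.999] jaw -36.2 grasp [5.006e-01 3.000e-04 1.035e-01] tip [ 5.00e-01 -4.00e-04  8.45e-02] q [-0.13  0.48  1.75 -0.05  0.94  0.54] F [ 0.1  0.2 -1. ] M [-0.04 -0.11  0.01] 0.0282
```

```bash
python3 -m inch '0 0 25 0 0.1;0 0 35 0 0.1;0 0 30 0 0.1;0 35 0 0 0.1;0 38 0 0 0.1;10 38 0 0 0.1;15 35 0 0 0.1;16 35 0 0 0.1'; python3 -m inch '16 35 0 0 0.1;16 35 0 0 0.1;10 30 0 0 0.1;6 19 0 0 0.1;0 0 0 0 0.1;0 0 0 0 0.1;0 0 0 0 0.1'; python3 g.py;python3 - <<'E'
from h import *
o=[]
for n in("side","top"):
    c=cam(n);u,v=proj(c,[.58,.3,.10]).astype(int)
    cv2.imwrite(f"pics/p1{n}.png",cv2.resize(c["color"][v-40:v+40,max(0,u-50):u+50,::-1],None,fx=7,fy=7,interpolation=cv2.INTER_CUBIC))
E
```

```text
time: 16.72
tool_pos: [0.5467, 0.1893, 0.352]
tool_rot: [-0.06, 1.52, -2.263]
contact_force: [0.6, -0.9, -1.5]
opening: 0.0273
time: 17.3
tool_pos: [0.5947, 0.3059, 0.3513]
tool_rot: [-0.063, 1.519, -2.265]
contact_force: [-0.6, -0.8, -1.4]
opening: 0.0276
t 17.3 tcp [0.5947 0.3059 0.3513] x [-0.033 -0.04  -0.999] jaw -36.2 grasp [0.5894 0.2996 0.1925] tip [0.5888 0.2988 0.1735] q [ 0.37  0.66  1.13 -0.03  1.39  1.  ] F [-0.6 -0.8 -1.4] M [ 0.02 -0.08 -0.01] 0.0276
```

View pics/p1side.png

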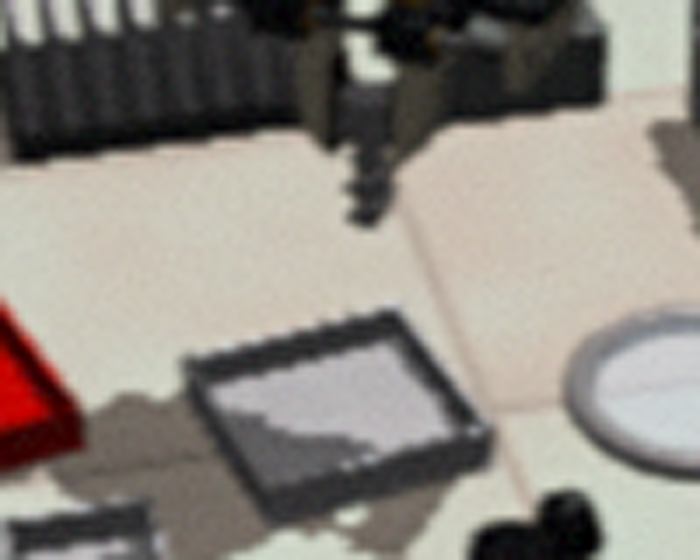

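```bash
python3 - <<'E'
from h import *
c=cam("side");u,v=proj(c,[.58,.3,.10]).astype(int);u0=max(0,u-50);v0=v-40
f=lambda x,y:(u0+(x+.5)/7-.5,v0+(y+.5)/7-.5)
# foot lowest visible edge ~ row 224; foot centre ~ row 218
for z in(.12,.125,.13,.135,.14,.145): 
    p=proj(c,[.5894,.2996,z]);print(z,((p[0]-u0+.5)*7-.5).round(),((p[1]-v0+.5)*7-.5).round())
E
```

```text
0.12 376.0 247.0
0.125 376.0 238.0
0.13 376.0 229.0
0.135 375.0 220.0
0.14 375.0 211.0
0.145 375.0 202.0
```

```bash
python3 -m inch '0 0 -30 0 0.1;0 0 -35 0 0.1;0 0 -30 0 0.1;0 0 -23 0 0.1;0 0 0 0 0.1;0 0 0 0 0.1;0 0 -4 0 0.1;0 0 0 0 0.1'; python3 g.py;  python3 -m inch '0 0 -3 0 0.1;0 0 0 0 0.1;0 0 0 0 0.1'
```

```text
time: 18.12
tool_pos: [0.5955, 0.3066, 0.2317]
tool_rot: [-0.021, 1.523, -2.224]
contact_force: [0.5, 0.3, -1.2]
opening: 0.0278
t 18.12 tcp [0.5955 0.3066 0.2317] x [-0.029 -0.038 -0.999] jaw -36.2 grasp [0.591  0.3006 0.0729] tip [0.5904 0.2999 0.0539] q [ 0.37  0.77  1.27 -0.03  1.14  1.01] F [ 0.5  0.3 -1.2] M [ 0.   -0.05  0.01] 0.0278
time: 18.37
tool_pos: [0.595, 0.3067, 0.2275]
tool_rot: [-0.047, 1.521, -2.249]
contact_force: [-0.5, -0.4, -1.2]
opening: 0.0277
```

```bash
python3 -m inch '0 0 -2 0 0.1;0 0 0 0 0.1;0 0 0 0 0.1'
```

```text
time: 18.62
tool_pos: [0.5949, 0.3067, 0.2247]
tool_rot: [-0.058, 1.52, -2.26]
contact_force: [0.9, -1.1, -1.4]
opening: 0.0276
```

```bash
python3 -m inch '0 0 -2 0 0.1;0 0 0 0 0.1;0 0 0 0 0.1'
```

```text
time: 18.87
tool_pos: [0.5949, 0.3067, 0.2226]
tool_rot: [-0.06, 1.52, -2.262]
contact_force: [-0.6, 0.3, -0.9]
opening: 0.0277
```

```bash
python3 -m inch '0 0 -2 0 0.1;0 0 0 0 0.1;0 0 0 0 0.1'
```

```text
time: 19.12
tool_pos: [0.5949, 0.3067, 0.2206]
tool_rot: [-0.059, 1.52, -2.261]
contact_force: [0.2, 0.5, -2.3]
opening: 0.0277
```

```bash
python3 -m inch '0 0 -1.5 0 0.1;0 0 0 0 0.1;0 0 0 0 0.1'
```

```text
time: 19.37
tool_pos: [0.595, 0.3067, 0.2192]
tool_rot: [-0.057, 1.52, -2.259]
contact_force: [-0.3, -0.5, -0.6]
opening: 0.0278
```

```bash
python3 -m inch '0 0 -1.5 0 0.1;0 0 0 0 0.1;0 0 0 0 0.1'
```

```text
time: 19.62
tool_pos: [0.5951, 0.3067, 0.218]
tool_rot: [-0.051, 1.521, -2.253]
contact_force: [-0.2, 0.7, -0.0]
opening: 0.0275
```

```bash
python3 -m inch '0 0 -1.5 0 0.1;0 0 0 0 0.1;0 0 0 0 0.1'
```

```text
time: 19.87
tool_pos: [0.5951, 0.3068, 0.2178]
tool_rot: [-0.041, 1.522, -2.243]
contact_force: [-1.7, -0.7, 8.0]
opening: 0.0274
```

```bash
python3 -m inch '0 0 -1 0 0.1;0 0 0 0 0.1;0 0 0 0 0.1'; python3 g.py
```

```text
time: 20.12
tool_pos: [0.5951, 0.3069, 0.2176]
tool_rot: [-0.035, 1.522, -2.237]
contact_force: [-4.2, -0.8, 12.8]
opening: 0.0277
t 20.12 tcp [0.5951 0.3069 0.2176] x [-0.03  -0.038 -0.999] jaw -36.2 grasp [0.5903 0.3008 0.0588] tip [0.5898 0.3001 0.0399] q [ 0.37  0.79  1.28 -0.03  1.12  1.01] F [-4.2 -0.8 12.8] M [-0.31  0.68 -0.01] 0.0277
```

```bash
python3 -m inch '0 0 1 0 0.1;0 0 0 0 0.33;0 0 0 0 0.5;0 0 0 0 0.5;0 0 0 0 0.5;0 0 20 0 0.5;0 0 35 0 0.5;0 0 35 0 0.5'; python3 -m inch '0 -35 0 0.1 0.5;-5 -38 0 0.1 0.5;-10 -38 0 0.1 0.5;-10 -38 0 0.1 0.5;0 0 0 0 0.5'; python3 g.py;python3 - <<'E'
from h import *
c=cam("side");u,v=proj(c,[.58,.3,.03]).astype(int)
cv2.imwrite(f"pics/p2.png",cv2.resize(c["color"][v-40:v+40,max(0,u-50):u+50,::-1],None,fx=7,fy=7,interpolation=cv2.INTER_CUBIC))
E
```

```text
time: 20.78
tool_pos: [0.5947, 0.3065, 0.3055]
tool_rot: [-0.094, 1.517, -2.296]
contact_force: [0.4, 0.1, 0.4]
opening: 0.0456
time: 21.2
tool_pos: [0.5686, 0.1523, 0.306]
tool_rot: [-0.098, 1.517, -1.898]
contact_force: [0.8, 0.3, 0.7]
opening: 0.0463
t 21.2 tcp [0.5686 0.1523 0.306 ] x [-0.017 -0.051 -0.999] jaw -13.1 grasp [0.5659 0.1442 0.1472] tip [0.5656 0.1432 0.1283] q [ 0.14  0.55  1.47 -0.05  1.14  0.39] F [0.8 0.3 0.7] M [ 0.08 -0.19 -0.03] 0.0463
```

View pics/p2.png

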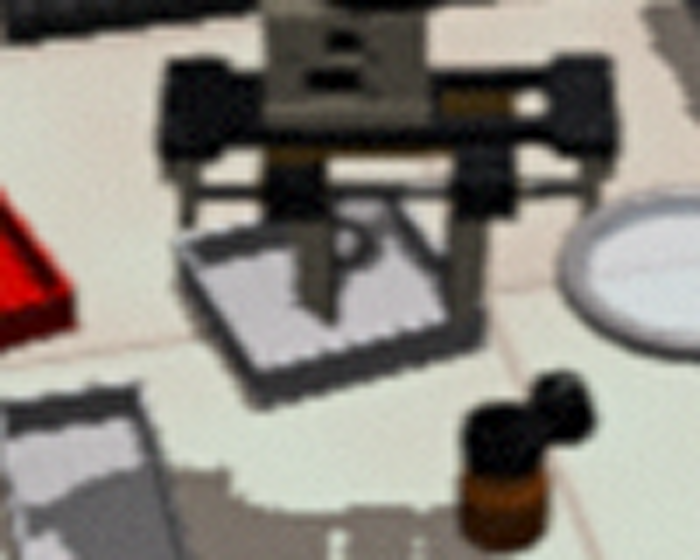

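```bash
python3 -m inch '-15 0 30 0 0.5;-15 -5 20 0 0.5;-10 -30 0 0.1 0.5;-8 -36 0 0.1 0.5;-8 -36 0 0.1 0.5;-5 -38 0 0.1 0.5;0 -38 0 0.1 0.5;0 -38 0 0.1 0.5'; python3 -m inch '-5 -33 0 0 0.5;-5 -34 0 0 0.5;0 0 0 0 0.5;0 0 0 0 0.5;0 0 0 0 0.5'; python3 g.py;python3 - <<'E'
from h import *
c=cam("side");
cv2.imwrite(f"pics/w1.png",cv2.resize(c["color"][:,:,::-1],(800,600),interpolation=cv2.INTER_CUBIC))
E
```

```text
time: 21.92
tool_pos: [0.5091, -0.0641, 0.3566]
tool_rot: [-0.037, 1.52, -1.234]
contact_force: [0.3, -0.0, -0.7]
opening: 0.0461
time: 22.33
tool_pos: [0.4994, -0.1296, 0.3562]
tool_rot: [-0.05, 1.521, -1.253]
contact_force: [0.3, -0.6, -0.1]
opening: 0.0458
t 22.33 tcp [ 0.4994 -0.1296  0.3562] x [ 0.015 -0.047 -0.999] jaw 21.1 grasp [ 0.5019 -0.137   0.1974] tip [ 0.5022 -0.1379  0.1784] q [-0.39  0.36  1.63 -0.04  1.11 -0.74] F [ 0.3 -0.6 -0.1] M [-0.03 -0.07  0.01] 0.0458
```

View pics/w1.png

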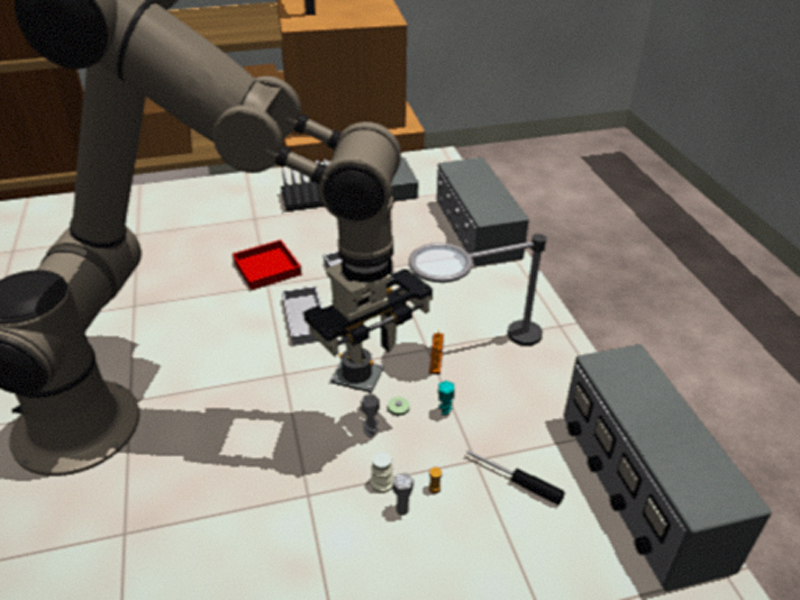

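```bash
python3 -m inch '-7 -8.5 -20 0 0.5;0 0 -30 0 0.5;0 0 -30 0 0.5;0 0 -25 0 0.5;0 0 -15 0 0.5;0 0 0 0 0.5;0 0 0 0 0.5'; python3 g.py
```

```text
time: 22.97
tool_pos: [0.4924, -0.1375, 0.2361]
tool_rot: [-0.076, 1.522, -1.276]
contact_force: [-0.1, -1.2, -0.7]
opening: 0.0459
t 22.97 tcp [ 0.4924 -0.1375  0.2361] x [ 0.014 -0.047 -0.999] jaw 21.2 grasp [ 0.4946 -0.1449  0.0773] tip [ 0.4949 -0.1458  0.0583] q [-0.41  0.52  1.78 -0.05  0.81 -0.75] F [-0.1 -1.2 -0.7] M [ 0.06 -0.17 -0.01] 0.0459
```

```bash
python3 -m inch '0 0 -1.5 0 0.5;0 0 0 0 0.1;0 0 0 0 0.1;0 0 0 0 0.1;0 0 0 0 0.1;0 0 0 0 0.1;0 0 0 0 0.1;0 0 0 0 0.1' 40; python3 g.py; python3 -m inch '0 0 20 0 0.1;0 0 30 0 0.1;0 0 30 0 0.1;0 0 30 0 0.1;0 0 0 0 0.1;0 0 0 0 0.1'; python3 g.py; python3 - <<'E'
from h import *
c=cam("side");u,v=proj(c,[.495,-.145,.14]).astype(int)
cv2.imwrite("pics/l1.png",cv2.resize(c["color"][v-30:v+50,u-40:u+40,::-1],None,fx=7,fy=7,interpolation=cv2.INTER_CUBIC))
E
```

```text
time: 23.63
tool_pos: [0.4922, -0.1389, 0.2356]
tool_rot: [-0.033, 1.52, -1.235]
contact_force: [-0.0, 0.6, 5.9]
opening: 0.0279
t 23.63 tcp [ 0.4922 -0.1389  0.2356] x [ 0.017 -0.048 -0.999] jaw 21.1 grasp [ 0.4949 -0.1466  0.0768] tip [ 0.4952 -0.1475  0.0578] q [-0.41  0.52  1.78 -0.05  0.81 -0.75] F [-0.   0.6  5.9] M [ 0.13  0.02 -0.02] 0.0279
time: 24.13
tool_pos: [0.4921, -0.1389, 0.3461]
tool_rot: [-0.008, 1.518, -1.211]
contact_force: [-0.3, -2.0, -0.6]
opening: 0.0276
t 24.13 tcp [ 0.4921 -0.1389  0.3461] x [ 0.018 -0.049 -0.999] jaw 21.1 grasp [ 0.495  -0.1467  0.1873] tip [ 0.4953 -0.1476  0.1684] q [-0.41  0.37  1.66 -0.04  1.08 -0.76] F [-0.3 -2.  -0.6] M [ 0.01 -0.14 -0.02] 0.0276
```

View pics/l1.png

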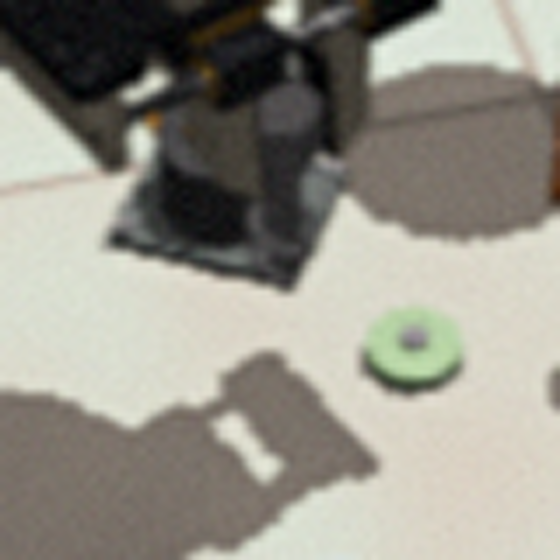

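```bash
python3 -m inch '0.5 20 0 0.105 0.1;0.5 30 0 0.105 0.1;0.5 35 0 0.105 0.1;0.5 35 0 0.105 0.1;0.5 25 0 0.105 0.1;0 0 0 0 0.1;0 0 0 0 0.1;0 0 0 0 0.1'; python3 g.py; python3 - <<'E'
from h import *
c=cam("side");u,v=proj(c,[.50,.0,.12]).astype(int)
cv2.imwrite("pics/l2.png",cv2.resize(c["color"][v-30:v+50,u-40:u+40,::-1],None,fx=7,fy=7,interpolation=cv2.INTER_CUBIC))
E
```

```text
time: 24.85
tool_pos: [0.4943, 0.0059, 0.3436]
tool_rot: [-0.092, 1.522, -0.77]
contact_force: [-0.5, 0.5, -0.0]
opening: 0.0281
t 24.85 tcp [0.4943 0.0059 0.3436] x [ 0.035 -0.034 -0.999] jaw 51.1 grasp [0.4998 0.0005 0.1848] tip [ 5.005e-01 -2.000e-04  1.658e-01] q [-0.14  0.34  1.71 -0.03  1.05 -1.01] F [-0.5  0.5 -0. ] M [ 0.07 -0.14 -0.01] 0.0281
```

View pics/l2.png

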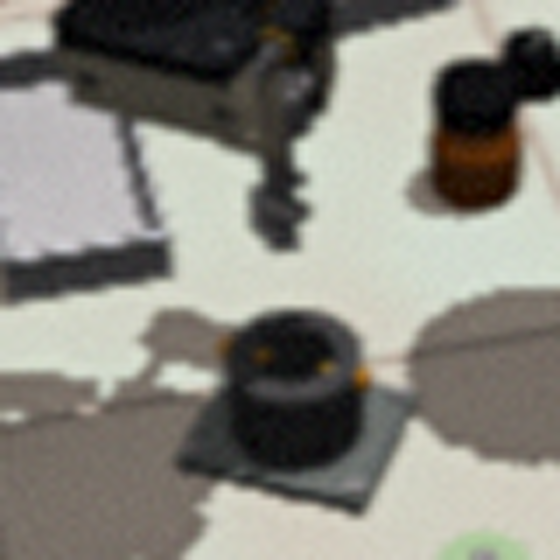

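```bash
python3 -m inch '1 0.5 -20 0 0.1;0 0 -25 0 0.1;0 0 -13 0 0.1;0 0 0 0 0.1;0 0 0 0 0.1'; python3 g.py; python3 -m inch '0 0 -2 0 0.1;0 0 -2 0 0.1;0 0 0 0 0.1'; python3 -m inch '0 0 -2 0 0.1;0 0 -2 0 0.1;0 0 0 0 0.1'
```

```text
time: 25.32
tool_pos: [0.4955, 0.0057, 0.2863]
tool_rot: [-0.08, 1.522, -0.759]
contact_force: [0.8, -0.2, -1.1]
opening: 0.0272
t 25.32 tcp [0.4955 0.0057 0.2863] x [ 0.035 -0.033 -0.999] jaw 51.1 grasp [5.011e-01 4.000e-04 1.275e-01] tip [ 5.017e-01 -3.000e-04  1.085e-01] q [-0.14  0.42  1.78 -0.04  0.91 -1.01] F [ 0.8 -0.2 -1.1] M [ 0.03 -0.17  0.  ] 0.0272
time: 25.57
tool_pos: [0.4957, 0.0065, 0.2833]
tool_rot: [-0.043, 1.52, -0.72]
contact_force: [0.3, 0.2, -0.7]
opening: 0.0279
time: 25.82
tool_pos: [0.4954, 0.0068, 0.2787]
tool_rot: [-0.058, 1.521, -0.735]
contact_force: [-1.2, -0.1, -0.8]
opening: 0.028
```

```bash
python3 -m inch '0 0 -1.5 0 0.1;0 0 -1.5 0 0.1;0 0 0 0 0.1'
```

```text
time: 26.07
tool_pos: [0.4954, 0.0067, 0.2755]
tool_rot: [-0.062, 1.521, -0.739]
contact_force: [-0.2, 0.1, -1.6]
opening: 0.0276
```

```bash
python3 -m inch '0 0 -1.5 0 0.1;0 0 -1.5 0 0.1;0 0 0 0 0.1'
```

```text
time: 26.32
tool_pos: [0.4954, 0.0067, 0.2725]
tool_rot: [-0.062, 1.521, -0.739]
contact_force: [-0.3, -0.0, -1.5]
opening: 0.0273
```

Depth is about 11 mm with no contact. Continuing.

```bash
python3 -m inch '0 0 -1.5 0 0.1;0 0 -1.5 0 0.1;0 0 0 0 0.1'
```

```text
time: 26.57
tool_pos: [0.4954, 0.0067, 0.2695]
tool_rot: [-0.061, 1.521, -0.738]
contact_force: [0.0, -0.3, -1.3]
opening: 0.0277
```

```bash
python3 -m inch '0 0 -1.5 0 0.1;0 0 -1.5 0 0.1;0 0 0 0 0.1'
```

```text
time: 26.82
tool_pos: [0.4954, 0.0067, 0.2665]
tool_rot: [-0.061, 1.521, -0.738]
contact_force: [-0.4, -0.4, -1.7]
opening: 0.0281
```

```bash
python3 -m inch '0 0 -1.5 0 0.1;0 0 -1.5 0 0.1;0 0 0 0 0.1'
```

```text
time: 27.07
tool_pos: [0.4958, 0.0064, 0.2643]
tool_rot: [-0.052, 1.519, -0.729]
contact_force: [-0.0, -3.5, 1.2]
opening: 0.0276
```

```bash
python3 -m inch '0 0 -1 0 0.1;0 0 -1 0 0.1;0 0 0 0 0.1;0 0 0 0 0.1'; python3 g.py
```

```text
time: 27.4
tool_pos: [0.4965, 0.0063, 0.2626]
tool_rot: [-0.014, 1.517, -0.691]
contact_force: [5.1, -3.0, 2.2]
opening: 0.0276
t 27.4 tcp [0.4965 0.0063 0.2626] x [ 0.042 -0.034 -0.999] jaw 51.2 grasp [0.5032 0.0008 0.1039] tip [5.04e-01 2.00e-04 8.49e-02] q [-0.13  0.45  1.81 -0.04  0.84 -1.  ] F [ 5.1 -3.   2.2] M [-0.61 -1.09  0.01] 0.0276
```

```bash
python3 -m inch '0 0 1 -0.1 0.1;0 0 0 -0.1 0.1;0 0 0 0 0.1;0 0 0 0 0.1'; python3 g.py
```

```text
time: 27.73
tool_pos: [0.4964, 0.0062, 0.2639]
tool_rot: [-0.015, 1.517, -0.892]
contact_force: [2.9, -3.3, 7.5]
opening: 0.0278
t 27.73 tcp [0.4964 0.0062 0.2639] x [ 0.034 -0.042 -0.999] jaw 39.7 grasp [ 5.017e-01 -4.000e-04  1.052e-01] tip [ 0.5024 -0.0012  0.0862] q [-0.13  0.45  1.8  -0.05  0.85 -0.79] F [ 2.9 -3.3  7.5] M [-0.85 -0.59  0.01] 0.0278
```

```bash
python3 -m inch '0 0 0 0.1 0.1;0 0 0 0.1 0.1;0 0 0 0.1 0.1;0 0 0 0.1 0.1;0 0 0 0 0.1;0 0 0 0 0.1'; python3 g.py
```

```text
time: 28.23
tool_pos: [0.4961, 0.0065, 0.2632]
tool_rot: [-0.041, 1.518, -0.521]
contact_force: [4.1, -2.6, 2.3]
opening: 0.0277
t 28.23 tcp [0.4961 0.0065 0.2632] x [ 0.046 -0.026 -0.999] jaw 62.5 grasp [0.5034 0.0023 0.1045] tip [0.5042 0.0018 0.0855] q [-0.14  0.45  1.81 -0.03  0.84 -1.21] F [ 4.1 -2.6  2.3] M [-0.61 -1.1  -0.02] 0.0277
```

```bash
python3 -m inch '0 0 15 0 0.1;0 0 33 0 0.1;0 0 33 -0.12 0.1;0.5 -0.4 0 -0.12 0.1;0.5 -0.4 0 -0.12 0.1;0.5 -0.4 0 -0.12 0.1;0.5 -0.4 0 -0.12 0.1;0.5 -0.4 0 -0.12 0.1'; python3 -m inch '0.5 -0.4 0 -0.12 0.1;0.5 -0.4 0 -0.12 0.1;0.5 -0.4 0 -0.12 0.1;0.5 -0.4 0 -0.12 0.1;0.5 -0.4 0 -0.12 0.1;0.5 -0.4 0 -0.12 0.1;0.5 -0.4 0 -0.12 0.1;0.5 -0.4 0 -0.12 0.1'; python3 -m inch '0.5 -0.4 0 -0.12 0.1;0.5 -0.4 0 -0.12 0.1;0.5 -0.4 0 -0.12 0.1;0.5 -0.4 0 -0.12 0.1;0.5 -0.4 0 -0.12 0.1;0.5 -0.4 0 -0.12 0.1;0.5 -0.4 0 -0.12 0.1;0.5 -0.4 0 -0.12 0.1'; python3 -m inch '0.5 -0.4 0 -0.12 0.1;0.5 -0.4 0 -0.12 0.1;0 0 0 0 0.1;0 0 0 0 0.1;0 0 0 0 0.1'; python3 g.py; python3 - <<'E'
from h import *
c=cam("side");u,v=proj(c,[.50,.0,.12]).astype(int)
cv2.imwrite("pics/l3.png",cv2.resize(c["color"][v-30:v+50,u-40:u+40,::-1],None,fx=7,fy=7,interpolation=cv2.INTER_CUBIC))
E
```

```text
time: 28.9
tool_pos: [0.497, 0.0051, 0.3427]
tool_rot: [-0.142, 1.523, -1.349]
contact_force: [-0.2, 0.9, -0.4]
opening: 0.0277
time: 29.57
tool_pos: [0.5011, 0.0019, 0.3426]
tool_rot: [-0.138, 1.518, -2.305]
contact_force: [0.1, -0.2, -2.0]
opening: 0.0278
time: 30.23
tool_pos: [0.5051, -0.0013, 0.3426]
tool_rot: [-0.069, 1.516, 3.088]
contact_force: [-0.7, -0.6, -1.4]
opening: 0.0275
time: 30.65
tool_pos: [0.5066, -0.0023, 0.3433]
tool_rot: [-0.053, 1.518, 2.876]
contact_force: [0.3, 0.2, -1.3]
opening: 0.0276
t 30.65 tcp [ 0.5066 -0.0023  0.3433] x [-0.05   0.014 -0.999] jaw -102.2 grasp [ 4.986e-01 -1.000e-04  1.845e-01] tip [4.976e-01 2.000e-04 1.655e-01] q [-0.16  0.38  1.65  0.01  1.16  1.62] F [ 0.3  0.2 -1.3] M [ 0.05 -0.04 -0.03] 0.0276
```

View pics/l3.png

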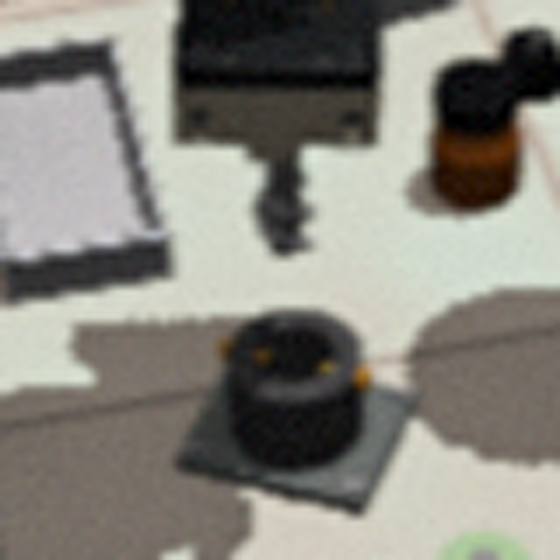

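```bash
python3 -m inch '2.4 1 -20 0 0.1;0 0 -20 0 0.1;0 0 -18 0 0.1;0 0 0 0 0.1;0 0 0 0 0.1'; python3 g.py; python3 -m inch '0 0 -3 0 0.1;0 0 -3 0 0.1;0 0 -3 0 0.1;0 0 -3 0 0.1;0 0 0 0 0.1'
```

```text
time: 31.12
tool_pos: [0.5092, -0.0014, 0.2854]
tool_rot: [-0.051, 1.518, 2.877]
contact_force: [0.3, -0.6, -0.9]
opening: 0.0273
t 31.12 tcp [ 0.5092 -0.0014  0.2854] x [-0.051  0.014 -0.999] jaw -102.3 grasp [0.5011 0.0008 0.1266] tip [0.5001 0.0011 0.1076] q [-0.15  0.46  1.71  0.01  1.03  1.63] F [ 0.3 -0.6 -0.9] M [ 0.03 -0.02  0.01] 0.0273
time: 31.53
tool_pos: [0.5095, -0.0015, 0.2748]
tool_rot: [-0.058, 1.522, 2.868]
contact_force: [-1.6, -0.3, 6.6]
opening: 0.0277
```

```bash
python3 -m inch '0 0 -2 0 0.1;0 0 -2 0 0.1;0 0 0 0 0.1'; python3 g.py
```

```text
time: 31.78
tool_pos: [0.5096, -0.0015, 0.2734]
tool_rot: [-0.06, 1.524, 2.867]
contact_force: [-6.7, 0.7, 26.8]
opening: 0.028
t 31.78 tcp [ 0.5096 -0.0015  0.2734] x [-0.045  0.013 -0.999] jaw -102.3 grasp [5.025e-01 5.000e-04 1.146e-01] tip [0.5016 0.0008 0.0956] q [-0.15  0.47  1.73  0.01  0.99  1.63] F [-6.7  0.7 26.8] M [ 0.09  1.62 -0.04] 0.028
```

```bash
python3 -m inch '0 0 4 0 0.1;-0.5 -0.8 4 -0.12 0.1;-0.5 -0.9 0 -0.12 0.1;-0.5 -0.8 0 -0.12 0.1;-0.6 -0.8 0 -0.12 0.1;-0.6 -0.9 0 -0.12 0.1;0 0 0 0 0.1;0 0 0 0 0.1'; python3 g.py
```

```text
time: 32.45
tool_pos: [0.5067, -0.0058, 0.2779]
tool_rot: [-0.06, 1.521, 2.27]
contact_force: [-0.9, 0.6, -0.9]
opening: 0.0276
t 32.45 tcp [ 0.5067 -0.0058  0.2779] x [-0.032  0.038 -0.999] jaw -136.5 grasp [5.016e-01 3.000e-04 1.191e-01] tip [0.501  0.0011 0.1001] q [-0.17  0.46  1.73  0.04  0.99  2.19] F [-0.9  0.6 -0.9] M [ 0.09 -0.02 -0.01] 0.0276
```

```bash
python3 -m inch '0 0 -2 0 0.1;0 0 -2 0 0.1;0 0 -2 0 0.1;0 0 0 0 0.1'; python3 -m inch '0 0 -1.5 0 0.1;0 0 -1.5 0 0.1;0 0 0 0 0.1'
```

```text
time: 32.78
tool_pos: [0.5065, -0.0056, 0.2713]
tool_rot: [-0.043, 1.52, 2.284]
contact_force: [-0.2, 0.6, -1.5]
opening: 0.0277
time: 33.03
tool_pos: [0.5066, -0.0057, 0.2685]
tool_rot: [-0.049, 1.52, 2.277]
contact_force: [0.5, -0.2, -1.6]
opening: 0.0278
```

```bash
python3 -m inch '0 0 -1.5 0 0.1;0 0 -1.5 0 0.1;0 0 0 0 0.1'
```

```text
time: 33.28
tool_pos: [0.5066, -0.0057, 0.2655]
tool_rot: [-0.05, 1.52, 2.276]
contact_force: [0.5, -0.1, -1.6]
opening: 0.0275
```

```bash
python3 -m inch '0 0 -1 0 0.1;0 0 -1 0 0.1;0 0 0 0 0.1'; python3 g.py
```

```text
time: 33.53
tool_pos: [0.5068, -0.0055, 0.2643]
tool_rot: [-0.073, 1.521, 2.253]
contact_force: [-0.0, 3.1, 2.9]
opening: 0.0277
t 33.53 tcp [ 0.5068 -0.0055  0.2643] x [-0.032  0.039 -0.999] jaw -136.7 grasp [0.5017 0.0007 0.1055] tip [0.5011 0.0014 0.0865] q [-0.17  0.48  1.75  0.04  0.95  2.19] F [-0.   3.1  2.9] M [ 0.55  0.14 -0.  ] 0.0277
```

```bash
python3 - <<'E'
import numpy as np
d=np.array([-5.1,6.1]);R=lambda t:np.array([[np.cos(t),-np.sin(t)],[np.sin(t),np.cos(t)]])
for k in range(26):
    print(k,((R(.12*k)-R(.12*(k+1)))@d).round(2))
E
python3 -m inch '0.7 0.7 -0.6 0.12 0.1;0.7 0.6 -0.6 0.12 0.1;0.7 0.6 -0.6 0.12 0.1;0 0 0 0 0.1'; python3 g.py
```

```text
0 [0.69 0.65]
1 [0.61 0.73]
2 [0.52 0.8 ]
3 [0.42 0.86]
4 [0.31 0.9 ]
5 [0.2  0.93]
6 [0.09 0.95]
7 [-0.02  0.95]
8 [-0.14  0.94]
9 [-0.25  0.92]
10 [-0.36  0.88]
11 [-0.46  0.83]
12 [-0.56  0.77]
13 [-0.65  0.7 ]
14 [-0.73  0.62]
15 [-0.79  0.53]
16 [-0.85  0.43]
17 [-0.9   0.32]
18 [-0.93  0.21]
19 [-0.95  0.1 ]
20 [-0.95 -0.01]
21 [-0.94 -0.13]
22 [-0.92 -0.24]
23 [-0.89 -0.35]
24 [-0.84 -0.45]
25 [-0.78 -0.55]
time: 33.87
tool_pos: [0.5086, -0.0032, 0.2622]
tool_rot: [-0.075, 1.52, 2.616]
contact_force: [0.4, 5.4, 0.8]
opening: 0.0274
t 33.87 tcp [ 0.5086 -0.0032  0.2622] x [-0.044  0.026 -0.999] jaw -115.8 grasp [0.5016 0.0008 0.1034] tip [0.5008 0.0013 0.0844] q [-0.16  0.49  1.74  0.02  0.96  1.85] F [0.4 5.4 0.8] M [1.14 0.08 0.03] 0.0274
```

```bash
python3 -m inch '0.4 0.9 -0.8 0.12 0.1;0.3 0.9 -0.7 0.12 0.1;0.2 0.9 -0.6 0.12 0.1;0.1 0.95 -0.6 0.12 0.1;0 0 0 0 0.1'; python3 g.py
```

```text
time: 34.28
tool_pos: [0.5095, 0.0004, 0.2595]
tool_rot: [-0.077, 1.52, 3.091]
contact_force: [-1.5, 4.6, 1.0]
opening: 0.0274
t 34.28 tcp [5.095e-01 4.000e-04 2.595e-01] x [-0.05   0.003 -0.999] jaw -88.5 grasp [0.5015 0.0008 0.1007] tip [0.5006 0.0009 0.0817] q [-0.15  0.49  1.74 -0.01  0.96  1.4 ] F [-1.5  4.6  1. ] M [ 1.11  0.13 -0.01] 0.0274
```

```bash
python3 -m inch '0 0.95 -0.6 0.12 0.1;-0.1 0.95 -0.6 0.12 0.1;-0.2 0.9 -0.6 0.12 0.1;-0.3 0.9 -0.6 0.12 0.1;0 0 0 0 0.1'; python3 g.py
```

```text
time: 34.7
tool_pos: [0.5091, 0.0039, 0.257]
tool_rot: [-0.064, 1.521, -2.701]
contact_force: [-0.3, 4.3, 0.8]
opening: 0.0275
t 34.7 tcp [0.5091 0.0039 0.257 ] x [-0.045 -0.021 -0.999] jaw -61.1 grasp [0.502  0.0006 0.0982] tip [5.011e-01 1.000e-04 7.920e-02] q [-0.14  0.49  1.74 -0.03  0.95  0.95] F [-0.3  4.3  0.8] M [ 0.89  0.03 -0.03] 0.0275
```

```bash
python3 -m inch '-0.4 0.6 -0.6 0.12 0.1;-0.6 0.6 -0.6 0.12 0.1;-0.6 0.6 -0.6 0.12 0.1;-0.7 0.5 -0.6 0.12 0.1;0 0 0 0 0.1'; python3 g.py
```

```text
time: 35.12
tool_pos: [0.5069, 0.0061, 0.2547]
tool_rot: [-0.043, 1.522, -2.203]
contact_force: [0.1, 4.5, 0.9]
opening: 0.0276
t 35.12 tcp [0.5069 0.0061 0.2547] x [-0.029 -0.04  -0.999] jaw -33.7 grasp [ 5.023e-01 -2.000e-04  9.590e-02] tip [ 0.5018 -0.001   0.0769] q [-0.13  0.49  1.76 -0.05  0.92  0.49] F [0.1 4.5 0.9] M [ 0.93 -0.15  0.01] 0.0276
```

```bash
python3 -m inch '-0.8 0.5 -0.6 0.12 0.1;-0.8 0.4 -0.6 0.12 0.1;-0.85 0.4 -0.6 0.12 0.1;-0.9 0.3 -0.6 0.12 0.1;0 0 0 0 0.1'; python3 g.py
```

```text
time: 35.53
tool_pos: [0.5039, 0.0075, 0.2523]
tool_rot: [-0.017, 1.521, -1.698]
contact_force: [1.1, 3.3, 1.1]
opening: 0.0277
t 35.53 tcp [0.5039 0.0075 0.2523] x [-0.006 -0.049 -0.999] jaw -6.3 grasp [ 5.029e-01 -3.000e-04  9.350e-02] tip [ 0.5027 -0.0012  0.0745] q [-0.12  0.49  1.78 -0.06  0.88  0.03] F [1.1 3.3 1.1] M [ 0.61 -0.34 -0.01] 0.0277
```

```bash
python3 -m inch '-1.2 0.3 -0.6 0.12 0.1;-1 0.2 -0.6 0.12 0.1;-1.1 0.1 -0.6 0.12 0.1;-1.1 0 -0.6 0.12 0.1;0 0 0 0 0.1'; python3 g.py
```

```text
time: 35.95
tool_pos: [0.5, 0.0076, 0.25]
tool_rot: [0.004, 1.519, -1.198]
contact_force: [3.0, -2.9, -0.2]
opening: 0.0277
t 35.95 tcp [0.5    0.0076 0.25  ] x [ 0.019 -0.048 -0.999] jaw 21.2 grasp [ 0.503  -0.      0.0912] tip [ 0.5034 -0.001   0.0723] q [-0.13  0.48  1.8  -0.06  0.84 -0.45] F [ 3.  -2.9 -0.2] M [-0.3  -0.79  0.09] 0.0277
```

```bash
python3 -m inch '0.7 0 0.6 -0.12 0.1;0.7 -0.1 0.6 -0.12 0.1;0.7 -0.2 0.6 -0.12 0.1;0.7 -0.3 0.6 -0.12 0.1;0.7 -0.3 0.6 -0.12 0.1;0.7 -0.4 0.6 -0.12 0.1;0 0 0 0 0.1'; python3 g.py
```

```text
time: 36.53
tool_pos: [0.504, 0.0065, 0.2537]
tool_rot: [-0.022, 1.521, -1.953]
contact_force: [0.0, -1.2, 4.6]
opening: 0.0279
t 36.53 tcp [0.504  0.0065 0.2537] x [-0.019 -0.046 -0.999] jaw -20.6 grasp [ 0.501  -0.0009  0.0949] tip [ 0.5006 -0.0018  0.0759] q [-0.13  0.49  1.77 -0.06  0.9   0.27] F [ 0.  -1.2  4.6] M [-0.23 -0.14  0.06] 0.0279
```

```bash
python3 -m inch '0.8 -0.4 0.6 -0.12 0.1;0.7 -0.5 0.6 -0.12 0.1;0.6 -0.6 0.6 -0.12 0.1;0.6 -0.7 0.6 -0.12 0.1;0.5 -0.8 0.6 -0.12 0.1;0.4 -0.8 0.6 -0.12 0.1;0 0 0 0 0.1'; python3 g.py
```

```text
time: 37.12
tool_pos: [0.5066, 0.0025, 0.2569]
tool_rot: [-0.056, 1.519, -2.701]
contact_force: [-3.2, -2.4, 8.2]
opening: 0.0273
t 37.12 tcp [0.5066 0.0025 0.2569] x [-0.047 -0.022 -0.999] jaw -61.5 grasp [ 0.4991 -0.0011  0.0982] tip [ 0.4982 -0.0015  0.0792] q [-0.14  0.49  1.75 -0.04  0.94  0.96] F [-3.2 -2.4  8.2] M [-0.48  0.68  0.03] 0.0273
```

```bash
python3 -m inch '1 -0.6 1.2 -0.12 0.1;0.7 -0.6 1 -0.12 0.1;0.4 -0.7 0.7 -0.12 0.1;0 -0.95 0.7 -0.12 0.1;-0.1 -0.95 0.6 -0.12 0.1;-0.2 -0.9 0.6 -0.12 0.1;0 0 0 0 0.1'; python3 g.py
```

```text
time: 37.7
tool_pos: [0.5084, -0.0018, 0.2613]
tool_rot: [-0.049, 1.519, 2.873]
contact_force: [-1.1, 0.3, -0.3]
opening: 0.0278
t 37.7 tcp [ 0.5084 -0.0018  0.2613] x [-0.05   0.014 -0.999] jaw -102.6 grasp [5.004e-01 3.000e-04 1.025e-01] tip [0.4995 0.0006 0.0836] q [-0.16  0.49  1.74  0.01  0.97  1.63] F [-1.1  0.3 -0.3] M [0.02 0.18 0.05] 0.0278
```

```bash
python3 -m inch '-0.3 -0.9 0.6 -0.12 0.1;-0.4 -0.8 0.6 -0.12 0.1;-0.5 -0.8 0.6 -0.12 0.1;-0.6 -0.7 0.6 -0.12 0.1;-0.7 -0.6 0.6 -0.12 0.1;-0.7 -0.6 0.6 -0.12 0.1;0 0 0 0 0.1'; python3 g.py
```

```text
time: 38.28
tool_pos: [0.5051, -0.0061, 0.265]
tool_rot: [-0.032, 1.52, 2.173]
contact_force: [-0.6, 0.1, 0.5]
opening: 0.0279
t 38.28 tcp [ 0.5051 -0.0061  0.265 ] x [-0.029  0.042 -0.999] jaw -143.7 grasp [0.5005 0.0006 0.1062] tip [0.4999 0.0014 0.0872] q [-0.17  0.47  1.75  0.04  0.95  2.31] F [-0.6  0.1  0.5] M [0.13 0.31 0.02] 0.0279
```

```bash
python3 -m inch '0 0 2 0 0.1;0 0 3 0 0.1;0 0 3 0 0.1;0 0 0 0 0.1'; python3 g.py
```

```text
time: 38.62
tool_pos: [0.5058, -0.0062, 0.274]
tool_rot: [-0.075, 1.522, 2.133]
contact_force: [0.9, 0.3, -1.3]
opening: 0.0276
t 38.62 tcp [ 0.5058 -0.0062  0.274 ] x [-0.026  0.042 -0.999] jaw -143.5 grasp [5.017e-01 4.000e-04 1.152e-01] tip [0.5012 0.0012 0.0962] q [-0.17  0.46  1.74  0.04  0.97  2.3 ] F [ 0.9  0.3 -1.3] M [0.02 0.01 0.06] 0.0276
```

```bash
python3 -m inch '0 0 25 0 0.1;0 0 30 0 0.1;-10 15 20 0 0.1;-14 30 0 0 0.1;-14 35 0 0 0.1;-14 35 0 0 0.1;-12 35 0 0 0.1;-4 32 0 0 0.1'; python3 -m inch '0 0 0 0 0.1;0 0 0 0 0.1;0 0 0 0 0.1'; python3 g.py;python3 - <<'E'
from h import *
for n in("side","top"):
    c=cam(n);u,v=proj(c,[.433,.183,.08]).astype(int)
    cv2.imwrite(f"pics/q{n}.png",cv2.resize(c["color"][v-40:v+40,max(0,u-40):u+40,::-1],None,fx=7,fy=7,interpolation=cv2.INTER_CUBIC))
c=cam("side");u,v=proj(c,[.433,.183,.08]).astype(int)
for z in(.1,.11,.12,.13):
    p=proj(c,[.433,.183,z]);print(z,(p[0]-u+40.5)*7,(p[1]-v+40.5)*7)
E
```

```text
time: 39.28
tool_pos: [0.4357, 0.1774, 0.3486]
tool_rot: [-0.046, 1.52, 2.161]
contact_force: [0.9, -0.2, -0.5]
opening: 0.0277
time: 39.53
tool_pos: [0.4376, 0.1757, 0.3483]
tool_rot: [-0.054, 1.521, 2.154]
contact_force: [0.1, -0.9, -0.5]
opening: 0.0277
t 39.53 tcp [0.4376 0.1757 0.3483] x [-0.027  0.041 -0.999] jaw -143.5 grasp [0.4332 0.1823 0.1895] tip [0.4327 0.1831 0.1706] q [0.21 0.31 1.75 0.05 1.11 2.69] F [ 0.1 -0.9 -0.5] M [ 0.08 -0.05 -0.02] 0.0277
0.1 284.85564539302703 252.31606769456428
0.11 283.05076783654164 234.15820061436844
0.12 281.2297988237079 215.83844636102026
0.13 279.39252219492425 197.35463027325832
```

View pics/qside.png

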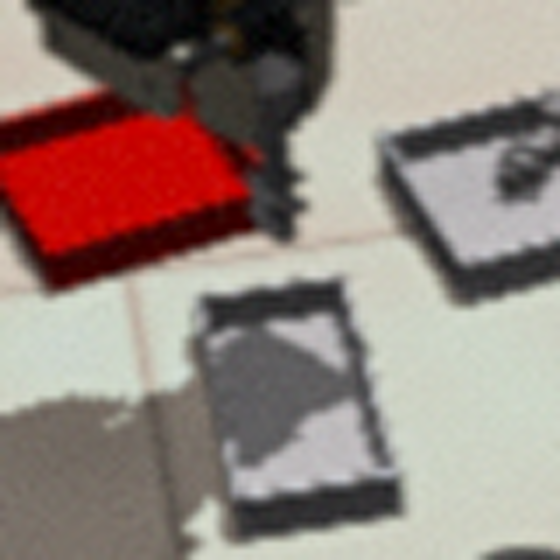

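```bash
python3 -m inch '0 0 -25 0 0.1;0 0 -30 0 0.1;0 0 -25 0 0.1;0 0 -18 0 0.1;0 0 0 0 0.1;0 0 0 0 0.1;0 0 -3 0 0.1;0 0 0 0 0.1'; python3 g.py;  python3 -m inch '0 0 -3 0 0.1;0 0 0 0 0.1;0 0 0 0 0.1'; python3 - <<'E'
from h import *
c=cam("side");u,v=proj(c,[.57,.316,.03]).astype(int)
cv2.imwrite("pics/r1.png",cv2.resize(c["color"][v-30:v+30,u-40:u+40,::-1],None,fx=9,fy=9,interpolation=cv2.INTER_CUBIC))
E
```

```text
time: 40.3
tool_pos: [0.4381, 0.1756, 0.2483]
tool_rot: [-0.096, 1.521, 2.109]
contact_force: [0.4, 0.0, -1.7]
opening: 0.0275
t 40.3 tcp [0.4381 0.1756 0.2483] x [-0.025  0.042 -0.999] jaw -143.6 grasp [0.4341 0.1823 0.0894] tip [0.4336 0.1831 0.0705] q [0.2  0.45 1.87 0.06 0.84 2.67] F [ 0.4  0.  -1.7] M [0.05 0.04 0.02] 0.0275
time: 40.55
tool_pos: [0.4376, 0.1759, 0.2447]
tool_rot: [-0.069, 1.521, 2.137]
contact_force: [0.3, -0.1, -0.5]
opening: 0.0277
```

View pics/r1.png

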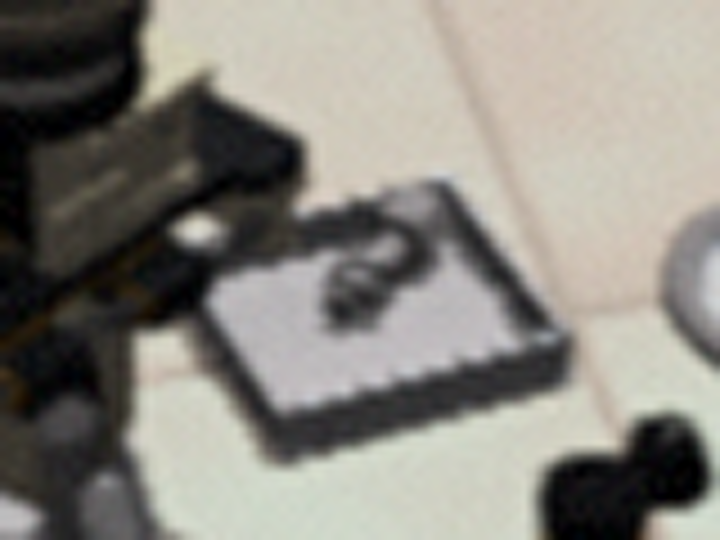

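```bash
python3 -m inch '0 0 -2 0 0.1;0 0 0 0 0.1;0 0 0 0 0.1'
```

```text
time: 40.85
tool_pos: [0.4375, 0.1759, 0.2423]
tool_rot: [-0.051, 1.521, 2.155]
contact_force: [-0.4, -0.2, -0.8]
opening: 0.0278
```

```bash
python3 -m inch '0 0 -2 0 0.1;0 0 0 0 0.1;0 0 0 0 0.1'
```

```text
time: 41.1
tool_pos: [0.4375, 0.1758, 0.2402]
tool_rot: [-0.049, 1.52, 2.157]
contact_force: [0.1, 0.5, -1.7]
opening: 0.0279
```

```bash
python3 -m inch '0 0 -1.5 0 0.1;0 0 0 0 0.1;0 0 0 0 0.1'
```

```text
time: 41.35
tool_pos: [0.4376, 0.1759, 0.2396]
tool_rot: [-0.069, 1.521, 2.137]
contact_force: [-2.8, -0.2, 6.7]
opening: 0.0277
```

```bash
python3 -m inch '0 0 -1.5 0 0.1;0 0 0 0 0.1;0 0 0 0 0.1'; python3 g.py
```

```text
time: 41.6
tool_pos: [0.4376, 0.1758, 0.2395]
tool_rot: [-0.086, 1.521, 2.12]
contact_force: [-4.5, -2.2, 21.7]
opening: 0.0278
t 41.6 tcp [0.4376 0.1758 0.2395] x [-0.026  0.042 -0.999] jaw -143.6 grasp [0.4335 0.1826 0.0806] tip [0.433  0.1834 0.0617] q [0.21 0.46 1.88 0.06 0.82 2.67] F [-4.5 -2.2 21.7] M [-0.4   1.31  0.01] 0.0278
```

```bash
python3 -m inch '0 0 1.2 0 0.1;0 0 0 0 0.1;0 0 0 0 0.32;0 0 0 0 0.34;0 0 0 0 0.38;0 0 0 0 0.42;0 0 0 0 0.45;0 0 0 0 0.5'; python3 -m inch '0 0 0 0 0.5;0 0 10 0 0.5;0 0 25 0 0.5;0 0 35 0 0.5;0 0 35 0 0.5;0 0 0 0 0.5'; python3 g.py; python3 - <<'E'
from h import *
c=cam("side");u,v=proj(c,[.5,.25,.03]).astype(int)
cv2.imwrite("pics/r2.png",cv2.resize(c["color"][v-50:v+60,u-70:u+70,::-1],None,fx=5.4,fy=5.4,interpolation=cv2.INTER_CUBIC))
E
```

```text
time: 42.27
tool_pos: [0.4375, 0.1759, 0.2383]
tool_rot: [-0.048, 1.52, 2.158]
contact_force: [-0.6, 0.5, -0.5]
opening: 0.0438
time: 42.77
tool_pos: [0.439, 0.1763, 0.3495]
tool_rot: [-0.28, 1.523, 1.926]
contact_force: [0.4, 0.6, -0.2]
opening: 0.046
t 42.77 tcp [0.439  0.1763 0.3495] x [-0.016  0.044 -0.999] jaw -143.6 grasp [0.4363 0.1833 0.1907] tip [0.436  0.1841 0.1717] q [0.21 0.3  1.75 0.05 1.1  2.69] F [ 0.4  0.6 -0.2] M [ 0.05 -0.08  0.01] 0.046
```

View pics/r2.png

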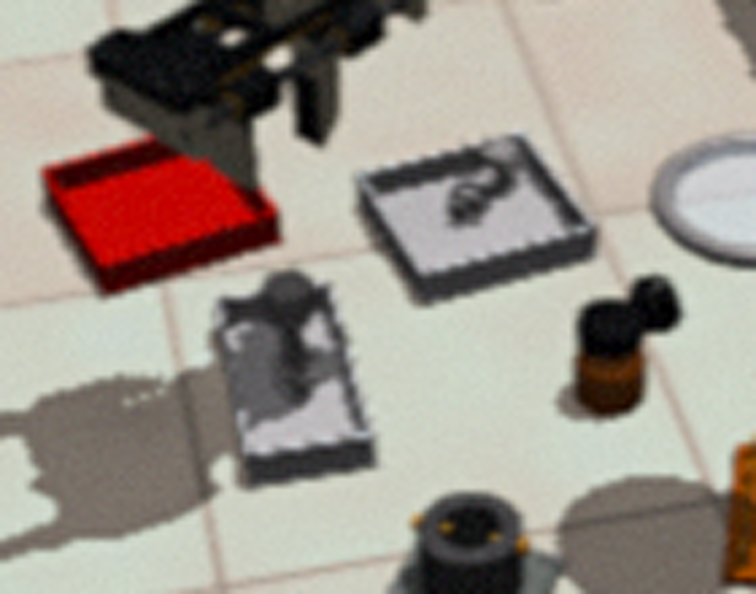

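```bash
python3 -m inch '0 0 30 0 0.5;0 -30 0 0 0.5;-5 -38 0 0 0.5;-5 -38 0 0 0.5;-5 -38 0 0 0.5;-5 -38 0 0 0.5;0 0 0 0 0.5;0 0 0 0 0.5'; python3 -m inch '0 0 0 0 0.5;0 0 0 0 0.5;0 0 0 0 0.5;0 0 0 0 0.5'; python3 - <<'E'
from h import *
c=cam("top")
cv2.imwrite("pics/z_top.png",cv2.resize(c["color"][130:260,130:340,::-1],None,fx=3.8,fy=3.8,interpolation=cv2.INTER_CUBIC))
u,v=proj(c,[.57,.316,.03]).astype(int);cv2.imwrite("pics/z_t2.png",cv2.resize(c["color"][v-25:v+25,u-25:u+25,::-1],None,fx=11,fy=11,interpolation=cv2.INTER_CUBIC))
c=cam("side");u,v=proj(c,[.5,.25,.03]).astype(int)
cv2.imwrite("pics/z_side.png",cv2.resize(c["color"][v-30:v+45,u-45:u+55,::-1],None,fx=8,fy=8,interpolation=cv2.INTER_CUBIC))
cv2.imwrite("pics/z_full.png",cv2.resize(c["color"][:,:,::-1],(800,600),interpolation=cv2.INTER_CUBIC))
E
```

```text
time: 43.48
tool_pos: [0.4172, -0.0079, 0.3725]
tool_rot: [-0.03, 1.519, 2.171]
contact_force: [0.6, 0.3, -0.1]
opening: 0.0461
time: 43.82
tool_pos: [0.4176, -0.0051, 0.3734]
tool_rot: [-0.054, 1.52, 2.155]
contact_force: [0.1, -0.3, 0.2]
opening: 0.0459
```

View pics/z_t2.png

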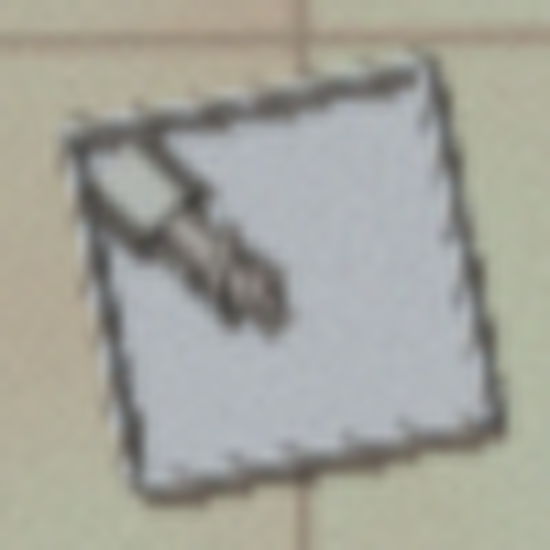

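View pics/z_side.png

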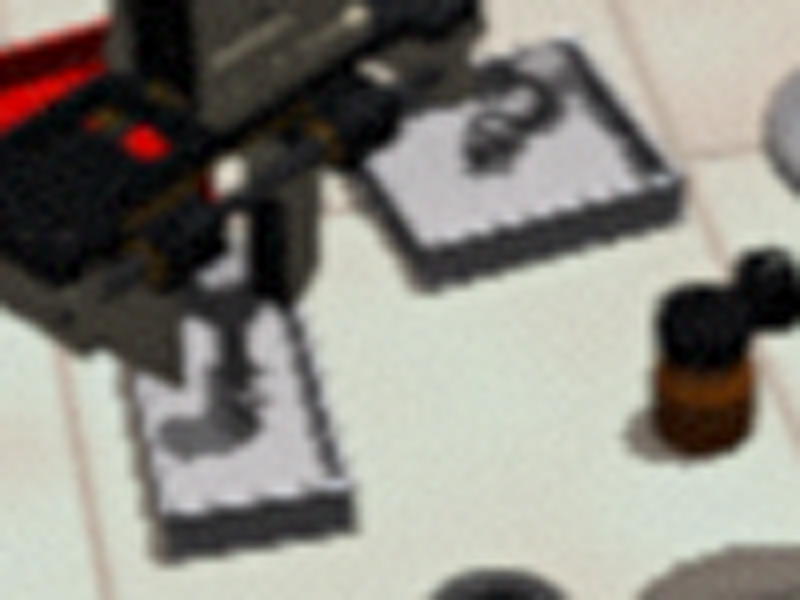

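View pics/z_full.png

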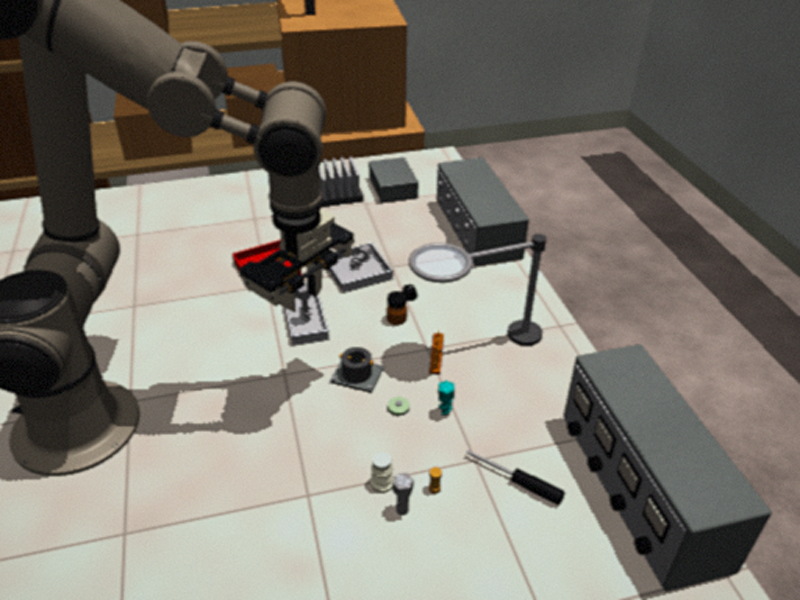

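```bash
python3 - <<'E'
from cell import workorder
print(workorder.hand_in())
E
```

```text
the job is handed in; nothing more can be done
None
```

Both studs were tested in the order asked, put in their trays, and the job was handed in at about 44 s.

- **Short stud, right-hand:** wound clockwise, it sank from about 24 mm to over 30 mm below the mouth with only about 4 N of push, turning about 103° in all. I wound it out anticlockwise and put it in the square tray.
- **Long stud, left-hand:** a small clockwise turn raised the force. Wound anticlockwise, it sank from about 19 mm to about 34 mm through about 158°. I wound it out clockwise and put it in the narrow tray.

**Last checks:**
- In the last pictures the long stud stands in the narrow tray.
- The short stud lies wholly inside the square tray. It tipped over after I let go, and I left it lying.
- The other desk parts I could see, the magnifier and the red tray look unmoved.
- The gripper is open and clear of everything.

**What went wrong:**
- While winding the short stud in, the last joint came almost to the end of its range (3.10 of 3.11). The tool slid about 22 mm sideways and tilted about 3°. I let the stud go in the nut, gripped it again and wound it out.
- That tilt stayed for the rest of the job, and I allowed for it in the later moves.
- The long stud's second approach landed on the ridge ends with about 27 N. I lifted it, turned it back about 34° and tried again.

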